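Unpack the bisque cups onto the dial scale and tare it to zero

ROBOT

A 6-joint arm with a two-finger parallel gripper is mounted at the origin on the work surface; the furniture and walls round the work are solid. World frame = base frame: x ahead of the robot, y to its left, z up, the work surface at z = 0. Lengths are in m, angles in degrees, forces in N, time in s.
With the tool pointing down it reaches from about 0.25 to 0.85 m from the base axis. Payload 12.5 kg.
Tool frame: the origin (TCP) lies at the very end of the fingers, on their centre line; the grasp point (between the pads) lies 19 mm behind it; z points along the fingers, y is the direction in which the jaws open and shut (so a half turn about z gives the same grasp; the last joint's range is limited). The gripper opens to 93 mm and grips with 3 to 60 N. Pads are 15 mm wide; open, the fingers measure 128 mm over their backs; the gripper's body (75 mm by 188 mm) begins 65 mm behind the grasp point.
Start: joints at [-76.123, 20.094, 94.641, -0, 65.266, -4.847], TCP at [0.177, -0.521, 0.219] pointing down, gripper open.
Joint ranges: [-157.81, 157.81], [-45, 120.19], [0.68, 151.7], [-89.99, 269.99], [4.06, 180], [-164.3, 164.3]. Speed limits (degrees/s): [127.2, 127.2, 159.86, 180, 180, 180].

INTERFACE

Orientations are given as [roll, pitch, yaw] about the fixed x, y, z axes, in that order (R = Rz(yaw) Ry(pitch) Rx(roll)).
In Python, from plant import get_state, read_camera, camera_info, job_done, search_frame, silhouettes, tip_of gives the robot as it stands.
- The arm moves only by the tool apply_moves, never from a script. Its argument "increments" is a list of rows, each a list of 2 entries, a list of its own where there are three numbers: the shift along the tool's x, y, z in m, then the turn, a rotation vector about the tool's x, y, z in rad. In form: [[[x, y, z], [ax, ay, az]], ...]. A call has 1 to 5 rows; each row shifts and turns the commanded pose from where the row before left it, along the tool's axes as they then stand; what a row does not reach is not made up. A row lasts 1/10 s, in which the tool goes at most 50 mm and 8.59 degrees, less where a joint would pass 70% of its speed; a pose out of reach is approached as far as the arm can. A call is refused whole if a number of a shift passes 0.05 or a number of a turn 0.15, either way. A call with a gripper value outside its range is refused whole. "grip" is the opening, from 0 (shut) to 1 (fully open), set as the call begins (left out, the last holds). The fingers move at their own pace and stop on an object; "grip_force" is the grip in N (left out, the last holds). Time passes only in rows, so rows that do not move let the fingers close. It gives the time, the measured TCP pose, the force and the opening at its end, in the units of the state.
- get_state(): the state, without advancing time (a new reading comes with each control period).
- read_camera(name): name is "scene" or "top" or "wrist"; returns the picture (420x560x3 uint8, red, green, blue); there is no depth.
- camera_info(name): a dict with "camera_matrix" (3x3 intrinsics, pixels), "view" (4x4, takes a point from world to camera coordinates). Camera axes: x right, y down, z forward; pixel columns grow to the right and rows downward; lengths in m; the calibration is good to about 2 mm. A picture is of the moment at which its call begins: read the wrist's pose just before it. camera_info takes no time and is no camera call; for the wrist camera it gives the pose at the moment of the call.
- job_done(): hands the job in, once; it reports no verdict.
Trained networks look in the newest picture that a camera, given by its name, has taken for a name from the list of things; names that differ only in an ending like _2 or _b are one class to them, and where a whole thing is asked for, a point or a joint stands for the part that bears it (a point fixed in the world has none). Each returns a list of dicts, best first, with "p" (0 to 1); they miss things now and then, are a little off and sometimes report something else, mostly with a low value. They report only what shows in the picture. A call takes as long as a camera call. They do not tell look-alikes from the thing itself.
- search_frame(thing, camera): "location" ([row, column] as shares, 0 to 1, of the picture: columns of its width, rows of its height, amid what is visible of it).
- silhouettes(thing, camera): "region" (420x560 bool, what is visible of it) and "location" ([row, column] as shares, 0 to 1, of the picture: columns of its width, rows of its height, amid what is visible of it).
- tip_of(thing, camera): "location" ([row, column] as shares, 0 to 1, of the picture: columns of its width, rows of its height: a listed point, or the origin of a listed thing).
The state is a dict: "t": time; "joints": joint angles; "qd": joint speeds; "tau": joint torques, N m; "tool_pos": TCP position; "tcp_rot": TCP orientation; "force": force on the tool from outside, world axes, zero at the start; "wrist_torque": the same for the moment, N m; "width": finger opening in m.
Only numpy, scipy, OpenCV 4.12 (cv2) and the standard library are available. Lean on these libraries where they do the work, as an engineer would, in place of code of your own. Each camera call takes 0.05 s, during which the arm holds its last target. There are 200 camera calls.

TASK

We are about to weigh slip into the new bisque cups: take whatever was left on the scale's pan (a ring cutter, a pin tin or both) and set it down flat on the free worktop clear of the scale and the carton, swing both long flaps of the small carton right back, and only then lift every cup out of it and set it gently upright on the pan. With all the cups on the pan, turn the bezel of the dial until its zero mark stands at the pointer's tip, so that the empty cups read zero. Leave the flaps back and everything standing like that, without knocking over or shifting the other things on the worktop.

Things in the scene. Friction and masses are not known exactly. Their poses are not given: they have to be found in the camera images.
- carton: open-topped cardboard carton, fixed to the worktop, 142 x 244 mm outside (own x, y), 96 mm high, walls and floor 4 mm thick; origin at the centre of its underside, z up. Cups stand upright in a row along its y (places at -77, 0, +77 mm, one may be empty), about 34 mm clear of the long walls. Its short end flaps are folded down outside and fixed.
- flap_a (a joint): angle (rad) of the long flap on the carton's own -x side: 0 level inward over the box, 1.57 upright, 3.14 level outward, stop at 3.3. 46 mm from hinge to free edge, 240 mm long, 3 mm thick; 0.3 N at the edge swings it and it stays where left. It starts ajar at 0.7 to 1.0, with 67 mm or more between the two free edges: reach in between and push the edge up and outward, round the hinge.
- flap_b (a joint): the same for the equal flap on the carton's own +x side
- flap_a_hinge (a point): middle of flap_a's hinge line, on the top of the carton's -x long wall (69 mm from the carton's middle, 96 mm above its underside); the line runs along the carton's y
- flap_b_hinge (a point): the same for flap_b, on the +x long wall
- flap_a_edge (a point): middle of the free edge of flap_a
- flap_b_edge (a point): middle of the free edge of flap_b
- scale: grey mechanical dial scale, fixed to the worktop: a low base with a round steel pan, and at its own +y side (155 mm from the pan's axis) a round dial head of 88 mm diameter and 88 mm height with the dial facing up. Origin under the middle of the pan, on the worktop; z up.
- pan_top (a point): centre of the top face of the round flat pan (200 mm diameter, no rim), 46 mm above the worktop when empty; the pan sinks on a spring by 5 mm per kg and meets its stop at 2 kg (10 mm), and settles in well under a second. It carries loads anywhere on its face.
- pointer (a joint): angle (rad) of the dial's pointer, driven by the load on the pan: clockwise seen from above, 3.14 rad per kg (the full turn is 2 kg), 0 with the pan empty, when it points along the scale's own +x
- bezel (a joint): angle (rad) of the bezel with the dial card, clockwise from above positive; 0 when the zero mark points along the scale's own +x, so the dial reads zero when this equals the pointer's angle. Knurled ring, 64 mm across, 88 to 108 mm above the worktop, on the dial head's upright axis; turns either way from -3.1 to 3.1 under a light friction (0.05 N m) and stays where left.
- zero_mark (a point): the zero mark of the dial card (a broad black bar with a diamond at its inner end and a white mark on the bezel beside it; the other 39 marks are thin lines 9 degrees, 50 g, apart), 25 mm from the dial's axis, 104 mm above the worktop; turns with the bezel
- pointer_tip (a point): tip of the black pointer, 25 mm from the dial's axis, at the same height; when the dial reads zero it stands over the zero mark
- cup_0: bisque cup, plain off-white, open and hollow, 66 mm across the rim, about 52 mm across the foot, 74 mm high, wall 5 to 6 mm at the rim, about 0.13 kg; origin at the centre of its underside, z up. May be absent.
- cup_1: bisque cup, plain off-white, open and hollow, 66 mm across the rim, about 52 mm across the foot, 74 mm high, wall 5 to 6 mm at the rim, about 0.13 kg; origin at the centre of its underside, z up. May be absent.
- cup_2: bisque cup, plain off-white, open and hollow, 66 mm across the rim, about 52 mm across the foot, 74 mm high, wall 5 to 6 mm at the rim, about 0.13 kg; origin at the centre of its underside, z up. May be absent.
- cutter: tin ring cutter, an open ring 66 mm across and 30 mm high with a thin wall, 0.03 kg; origin at the centre of its underside, z up; lies flat on the scale's pan at the start and may lie flat anywhere on the free worktop at the end. May be absent (of cutter and tin one or both are there).
- tin: closed pocket tin for pins with a hinged lid that stays shut, 67 x 95 mm (own x, y; 61 mm wide across x between its plain sides) and 33 mm high, 0.11 kg; origin at the centre of its underside, z up; stands on the scale's pan at the start and may stand flat anywhere on the free worktop at the end. May be absent.
- banding_wheel: the potter's turntable on the left, 224 mm across and 92 mm high, fixed in its place; origin under its middle on the worktop; not needed
- bowl: small glazed bowl, 68 mm across, 47 mm high, origin at the underside; to be left alone
- jar_back: screw-top glaze jar, 64 mm across, 82 mm high, at the back; origin at the underside; to be left alone
- stamp_0: hourglass-shaped stamp, 42 mm across, 52 mm high, origin at the underside; to be left alone
Mind the look-alikes: they are no part of the job. What is shaped like the cup_1 but blue is not meant.

How it is judged:
By the outcome, as a careful person would: the job done as asked, in the order asked, and still so for the second after the job is handed in, with the robot touching nothing.
Of cutter, tin only 1 to 2 are there at a start; the rules pass over those that are not, and their reading is None.
Of cup_0, cup_1, cup_2 only 2 to 3 are there at a start; the rules pass over those that are not, and their reading is None.
At some moment in a run one of cutter, tin may be knocked a few centimetres aside while the robot is not near it.
It also fails if it takes over 210 s, if anything falls off the work surface, if the arm or the gripper's body presses on something with over 40 N, if the wrist force passes 120 N, or if a joint passes its speed limit or range.

## Working session

There is one attempt and no reset: what is moved stays moved. The work goes in short steps, Python scripts to look and compute and a tool call to move; the robot and the scene stay as the last step left them, time stands still between calls to the robot, and variables do not carry over. Pictures are saved under pics/ and viewed, about 12 in all and at most 16, crops included, and the job is handed in when it is done.

Besides the shell and the picture viewer there is one more tool, called after "Request:" as name(argument=value, ...), one argument or row to a line, values as JSON. apply_moves: Moves the arm, as the interface text tells. Its arguments: {"type":"object","properties":{"increments":{"type":"array","items":{"type":"array"}},"grip":{"type":"number"},"grip_force":{"type":"number"}},"required":["increments"]}

```bash
ls; mkdir -p pics; python3 - <<'E'
from plant import *
import cv2,numpy as np
print(get_state())
for c in("scene","top"):
    im=read_camera(c); cv2.imwrite(f"pics/{c}0.png",im[:,:,::-1])
    i=camera_info(c);print(c,np.round(i["camera_matrix"],1).tolist(),np.round(i["view"],3).tolist())
E
```

```text
pics
{'t': 0.0, 'joints': array([-7.61230244e+01,  2.01234824e+01,  9.46765274e+01, -8.90665205e-04,
        6.52637822e+01, -4.84716605e+00]), 'qd': array([-0.01263485,  0.0872991 , -0.01760074,  0.07689339,  0.0680587 ,
       -0.05730787]), 'tau': array([-1.83057677e-03, -4.97325003e+01, -2.85254574e+01,  6.98271627e-02,
        2.57325073e-02, -7.11170378e-05]), 'tool_pos': array([ 0.17649755, -0.52055993,  0.2181124 ]), 'tcp_rot': array([-1.79936368e+02, -4.58466315e-03,  1.87245122e+01]), 'force': array([ 1.26715946,  0.41773065, -0.43581478]), 'wrist_torque': array([ 0.00491821, -0.00237852, -0.00981346]), 'width': 0.09289125369581439}
scene [[393.5, 0.0, 280.4], [0.0, 393.5, 210.9], [0.0, 0.0, 1.0]] [[0.859, -0.512, -0.0, -0.549], [-0.233, -0.39, -0.891, 0.108], [0.456, 0.765, -0.455, 1.128], [0.0, 0.0, 0.0, 1.0]]
top [[391.2, 0.0, 274.9], [0.0, 391.2, 206.2], [0.0, 0.0, 1.0]] [[0.011, -1.0, -0.026, -0.246], [-0.983, -0.006, -0.183, 0.518], [0.183, 0.027, -0.983, 0.907], [0.0, 0.0, 0.0, 1.0]]
```

View pics/scene0.png

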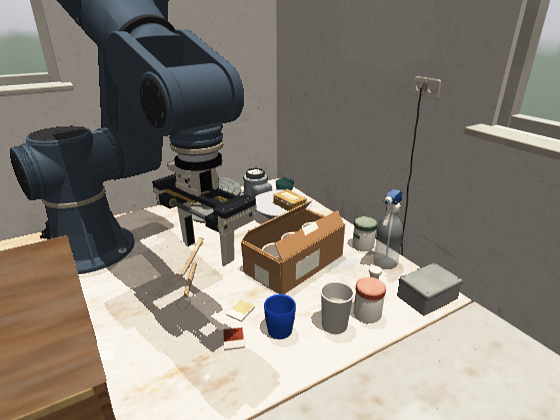

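View pics/top0.png

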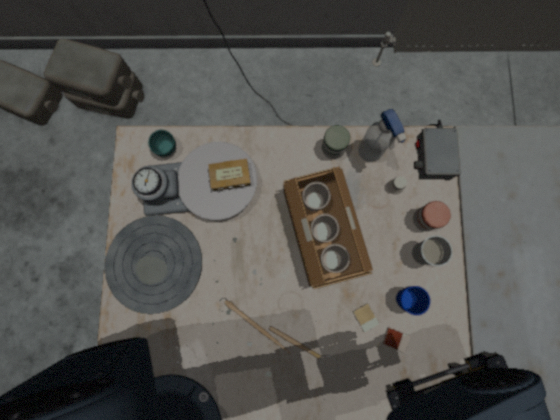

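The top view shows the pan at about (217,181), the dial at (150,182), the tin on the pan at (230,175), and the carton at (327,227) with three cups. The cutter isn't visible. Next I'll measure these.

```bash
cat > h.py <<'E'
from plant import *
import cv2,numpy as np
from scipy.spatial.transform import Rotation as Rn
def back(c,px,z,info=None):
    i=info or camera_info(c);K=np.array(i["camera_matrix"]);V=np.array(i["view"])
    d=V[:3,:3].T@np.linalg.solve(K,[px[0],px[1],1]);o=-V[:3,:3].T@V[:3,3]
    return o+d*(z-o[2])/d[2]
def proj(c,P,info=None):
    i=info or camera_info(c);K=np.array(i["camera_matrix"]);V=np.array(i["view"])
    p=K@(V[:3,:3]@np.asarray(P,float)+V[:3,3]);return p[:2]/p[2]
def px(l): return np.array([l[1]*560,l[0]*420])
def tri(cs,pxs):
    A=[];b=[]
    for c,p in zip(cs,pxs):
        i=camera_info(c);P=np.array(i["camera_matrix"])@np.array(i["view"])[:3]
        for k in(0,1): r=p[k]*P[2]-P[k];A.append(r[:3]);b.append(-r[3])
    return np.linalg.lstsq(np.array(A),np.array(b),rcond=None)[0]
E
python3 - <<'E'
from h import *
np.set_printoptions(precision=4,suppress=True)
read_camera("top");read_camera("scene")
for n,z in [("carton",0),("scale",0),("pan_top",.046),("tin",.046),("cutter",.046),("cup_0",.004),("zero_mark",.104),("pointer_tip",.104),("flap_a_hinge",.096),("flap_a_edge",.13),("flap_b_edge",.13),("flap_b_hinge",.096),("bowl",0),("jar_back",0),("stamp_0",0),("banding_wheel",0)]:
    for c in ("top","scene")if n in("carton","pan_top","tin","cutter")else("top",):
        print(n,c,[(round(r["p"],2),px(r["location"]).round(1).tolist(),back(c,px(r["location"]),z)[:2].round(3).tolist()) for r in tip_of(n,c)[:5]])
im=read_camera("top")
cv2.imwrite("pics/top1.png",cv2.resize(im[120:310,100:400,::-1],None,fx=2.6,fy=2.6,interpolation=2))
E
```

```text
carton top [(0.76, [325.2, 232.9], [0.462, -0.367])]
carton scene [(0.61, [292.6, 263.4], [0.462, -0.362]), (0.43, [281.3, 200.6], [0.638, -0.009])]
scale top []
pan_top top [(0.9, [215.9, 177.2], [0.592, -0.094])]
pan_top scene []
tin top [(0.69, [229.8, 177.1], [0.593, -0.129]), (0.51, [319.7, 230.1], [0.463, -0.349])]
tin scene [(0.7, [288.2, 208.0], [0.579, -0.15])]
cutter top [(0.69, [358.7, 215.3], [0.5, -0.443])]
cutter scene []
cup_0 top [(0.82, [320.8, 228.6], [0.472, -0.356]), (0.81, [313.2, 201.8], [0.54, -0.337]), (0.74, [331.6, 260.0], [0.394, -0.381]), (0.55, [405.1, 299.0], [0.303, -0.557])]
zero_mark top [(0.71, [139.6, 172.6], [0.587, 0.074])]
pointer_tip top [(0.45, [146.8, 171.7], [0.59, 0.058])]
flap_a_hinge top [(0.56, [355.9, 217.4], [0.486, -0.427])]
flap_a_edge top [(0.67, [347.6, 219.2], [0.477, -0.403]), (0.67, [218.1, 183.3], [0.556, -0.115]), (0.19, [322.4, 229.1], [0.455, -0.348])]
flap_b_edge top [(0.64, [307.8, 225.4], [0.463, -0.316])]
flap_b_hinge top [(0.98, [297.5, 232.0], [0.452, -0.294]), (0.16, [314.0, 200.8], [0.524, -0.332])]
bowl top [(0.62, [168.5, 145.4], [0.691, 0.043])]
jar_back top [(0.71, [335.1, 145.1], [0.692, -0.395]), (0.53, [325.8, 229.4], [0.471, -0.368])]
stamp_0 top [(0.64, [393.5, 182.7], [0.592, -0.543])]
banding_wheel top [(0.51, [329.8, 261.2], [0.391, -0.377]), (0.21, [323.2, 230.4], [0.468, -0.362])]
```

View pics/top1.png

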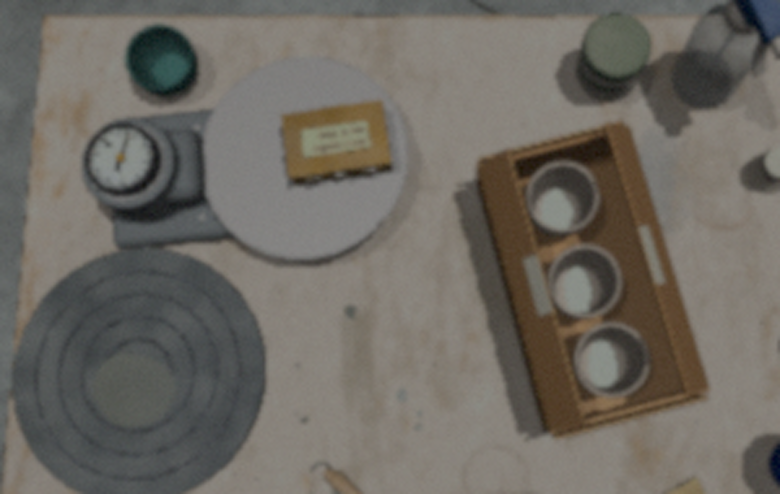

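```bash
python3 - <<'E'
from h import *
np.set_printoptions(precision=4,suppress=True)
f=lambda x,y,z:back("top",(x/2.6+100,y/2.6+120),z)
for n,a in dict(pan=(305,160,.046),dial=(121,158,.108),tinc=(337,141,.079),tTL=(283,115,.079),tTR=(381,102,.079),tBR=(392,168,.079),tBL=(290,182,.079),cTL=(480,160,.096),cBL=(550,433,.096),cTR=(627,124,.096),cBR=(706,393,.096),cupT=(562,198,.078),cupM=(585,283,.078),cupB=(612,360,.078),free=(340,340,0),wheel=(140,370,.092),stick=(320,465,0),bowl=(162,60,.047)).items(): print(n,f(*a))
print([ (c,back("top",px(r["location"]),.04)) for c in["bowl","banding_wheel"] for r in silhouettes(c,"top")[:2]])
s=get_state();i=camera_info("wrist");V=np.array(i["view"]);print(i["camera_matrix"],"cam pos",-V[:3,:3].T@V[:3,3],"axes",V[:3,:3])
E
```

```text
pan [ 0.5814 -0.0983  0.046 ]
dial [0.5669 0.0551 0.108 ]
tinc [ 0.5912 -0.1331  0.079 ]
tTL [ 0.6158 -0.0822  0.079 ]
tTR [ 0.6286 -0.1726  0.079 ]
tBR [ 0.566  -0.1842  0.079 ]
tBL [ 0.5524 -0.0913  0.079 ]
cTL [ 0.5696 -0.2645  0.096 ]
cBL [ 0.3312 -0.3255  0.096 ]
cTR [ 0.6034 -0.396   0.096 ]
cBR [ 0.3661 -0.4584  0.096 ]
cupT [ 0.5391 -0.3388  0.078 ]
cupM [ 0.462  -0.3586  0.078 ]
cupB [ 0.3942 -0.3813  0.078 ]
free [ 0.4148 -0.1306  0.    ]
wheel [0.3807 0.0307 0.092 ]
stick [ 0.2974 -0.1155  0.    ]
bowl [0.6803 0.0446 0.047 ]
[('bowl', array([0.6926, 0.0479, 0.04  ]))]
[[326.4478   0.     276.4821]
 [  0.     326.4478 209.2118]
 [  0.       0.       1.    ]] cam pos [ 0.2377 -0.5004  0.3839] axes [[ 0.3216 -0.9469  0.0001]
 [-0.92   -0.3125  0.2364]
 [-0.2239 -0.0761 -0.9716]]
```

Request:
apply_moves(
  increments=[
    [[0, 0, -0.04], [0, 0, -0.138]],
    [[0, 0, 0], [0, 0, -0.139]],
    [[0, 0, 0], [0, 0, -0.139]],
    [[0, 0, 0], [0, 0, -0.138]],
    [[0, 0, 0], [0, 0, -0.138]],
  ],
)

```text
t: 1.85
tool_pos: [0.1766, -0.5209, 0.2587]
tcp_rot: [180.0, 0.0, 58.7]
force: [0.2, 0.2, 0.3]
width: 0.0932
```

Request:
apply_moves(
  increments=[
    [[0, 0, 0], [0, 0, -0.138]],
    [[0, 0, 0], [0, 0, -0.139]],
    [[0, 0, 0], [0, 0, -0.139]],
    [[0, 0, 0], [0, 0, -0.138]],
    [[0, 0, 0], [0, 0, -0.138]],
  ],
)

```text
t: 2.35
tool_pos: [0.1766, -0.5208, 0.2586]
tcp_rot: [-180.0, -0.0, 98.3]
force: [0.3, 0.9, 0.2]
width: 0.093
```

Request:
apply_moves(
  increments=[
    [[0.0272, 0.0387, 0], [0, 0, 0]],
    [[0.0272, 0.0387, 0], [0, 0, 0]],
    [[0.0272, 0.0387, 0], [0, 0, 0]],
    [[0.0272, 0.0387, 0], [0, 0, 0]],
    [[0.0272, 0.0387, 0], [0, 0, 0]],
  ],
)

```text
t: 2.85
tool_pos: [0.3503, -0.3577, 0.2588]
tcp_rot: [180.0, 0.0, 98.0]
force: [0.5, 0.7, -0.1]
width: 0.0932
```

Request:
apply_moves(
  increments=[
    [[0.0272, 0.0387, 0], [0, 0, 0]],
    [[0.0272, 0.0387, 0], [0, 0, 0]],
    [[0.0272, 0.0387, 0], [0, 0, 0]],
    [[0.0272, 0.0387, 0], [0, 0, 0]],
    [[0.0272, 0.0387, 0], [0, 0, 0]],
  ],
)

```text
t: 3.35
tool_pos: [0.5231, -0.1959, 0.2588]
tcp_rot: [180.0, 0.0, 98.0]
force: [0.4, -1.0, 0.2]
width: 0.0926
```

Request:
apply_moves(
  increments=[
    [[0.0272, 0.0387, 0], [0, 0, 0]],
    [[0.0272, 0.0387, 0], [0, 0, 0]],
    [[0, 0, 0], [0, 0, 0]],
    [[0, 0, 0], [0, 0, 0]],
  ],
)

```text
t: 3.75
tool_pos: [0.591, -0.1322, 0.2582]
tcp_rot: [-180.0, -0.0, 98.1]
force: [-0.1, -0.1, 0.3]
width: 0.0928
```

```bash
cat >> h.py <<'E'
def go(x,y,z=None,yaw=None,s=None):
    """tool-axis shift (after turning) to reach target"""
    s=s or get_state();p=s["tool_pos"];r=Rn.from_euler("xyz",s["tcp_rot"],degrees=True)
    t=Rn.from_euler("xyz",[180,0,s["tcp_rot"][2] if yaw is None else yaw],degrees=True)
    q=np.array([x,y,p[2] if z is None else z])
    print("pos",p.round(4),"rpy",s["tcp_rot"].round(2),"turn",(r.inv()*t).as_rotvec().round(4),"shift",t.inv().apply(q-p).round(4))
E
python3 - <<'E'
from h import *
np.set_printoptions(precision=4,suppress=True)
s=get_state();i=camera_info("wrist");im=read_camera("wrist");cv2.imwrite("pics/w1.png",im[:,:,::-1])
m=silhouettes("tin","wrist")
for r in m[:2]:
    print(r["p"],r["region"].sum(),back("wrist",px(r["location"]),.079,i))
    c,_=cv2.findContours(r["region"].astype("uint8"),0,1);c=max(c,key=cv2.contourArea)
    P=np.array([back("wrist",q[0],.079,i)[:2] for q in c],np.float32);print(cv2.minAreaRect(P*1000))
print([(t["p"],px(t["location"])) for t in search_frame("cutter","wrist")[:3]])
go(.591,-.133)
E
```

```text
[]
pos [ 0.5902 -0.1337  0.2587] rpy [-179.99    0.01   97.96] turn [-0.0001  0.0001 -0.    ] shift [0.0006 0.0009 0.    ]
```

View pics/w1.png

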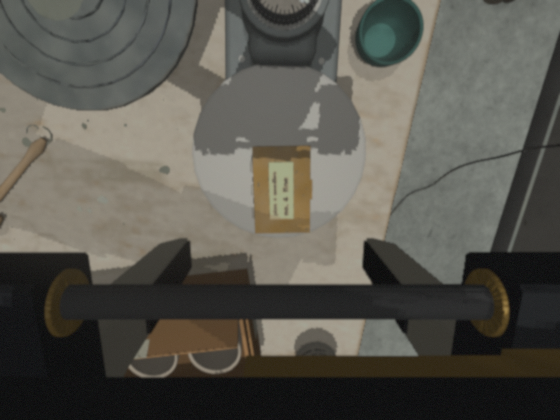

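The tin is at px x 253–311, y 148–232, between the open fingers, and there's no cutter. Back-projecting its edges next.

```bash
python3 - <<'E'
from h import *
i=camera_info("wrist")
for p in [(253,156),(310,156),(311,232),(254,232),(282,194)]: print(back("wrist",p,.079,i).round(4))
b=np.array([back("wrist",p,.079,i) for p in [(253,156),(310,156),(311,232),(254,232)]]).mean(0);go(b[0],b[1],.055)
g=back("wrist",(279,148),.046,i);print("pan c?",g)
E
```

```text
[ 0.5603 -0.0997  0.079 ]
[ 0.6193 -0.0914  0.079 ]
[ 0.634  -0.1735  0.079 ]
[ 0.5715 -0.1822  0.079 ]
[ 0.5961 -0.1355  0.079 ]
pos [ 0.5902 -0.1337  0.2587] rpy [-1.7999e+02  1.0000e-02  9.7960e+01] turn [-0.0001  0.0001 -0.    ] shift [-0.0037  0.0056  0.2037]
pan c? [ 0.58659416 -0.08949826  0.046     ]
```

Request:
apply_moves(
  increments=[
    [[0, 0.003, 0.045], [0, 0, 0]],
    [[0, 0, 0.045], [0, 0, 0]],
    [[0, 0, 0.045], [0, 0, 0]],
    [[0, 0, 0.04], [0, 0, 0]],
    [[0, 0, 0], [0, 0, 0]],
  ],
)

```text
t: 4.4
tool_pos: [0.5904, -0.1326, 0.0793]
tcp_rot: [-179.6, -0.2, 97.9]
force: [-1.1, 0.5, 0.2]
width: 0.0932
```

Request:
apply_moves(
  increments=[
    [[0, 0, 0.015], [0, 0, 0]],
    [[0, 0, 0.015], [0, 0, 0]],
    [[0, 0, 0], [0, 0, 0]],
    [[0, 0, 0], [0, 0, 0]],
  ],
)

```text
t: 4.8
tool_pos: [0.5942, -0.1326, 0.0543]
tcp_rot: [180.0, 0.0, 98.0]
force: [-0.1, -0.2, -0.4]
width: 0.093
```

Request:
apply_moves(
  increments=[
    [[0, 0, 0], [0, 0, 0]],
    [[0, 0, 0], [0, 0, 0]],
    [[0, 0, 0], [0, 0, 0]],
    [[0, 0, 0], [0, 0, 0]],
    [[0, 0, 0], [0, 0, 0]],
  ],
  grip=0.4,
  grip_force=15,
)

```text
t: 5.3
tool_pos: [0.594, -0.1325, 0.0538]
tcp_rot: [180.0, 0.0, 98.0]
force: [0.3, 0.1, -0.3]
width: 0.062
```

Request:
apply_moves(
  increments=[
    [[0, 0, 0], [0, 0, 0]],
    [[0, 0, 0], [0, 0, 0]],
    [[0, 0, 0], [0, 0, 0]],
    [[0, 0, -0.01], [0, 0, 0]],
    [[0, 0, -0.02], [0, 0, 0]],
  ],
)

```text
t: 5.8
tool_pos: [0.5928, -0.1322, 0.0831]
tcp_rot: [-179.8, -0.1, 98.0]
force: [-0.8, -0.2, 0.2]
width: 0.0616
```

Request:
apply_moves(
  increments=[
    [[0, 0, -0.045], [0, 0, 0]],
    [[0.001, -0.0485, 0], [0, 0, 0]],
    [[0.001, -0.0485, 0], [0, 0, 0]],
    [[0.001, -0.0485, 0], [0, 0, 0]],
    [[0.001, -0.0485, 0], [0, 0, 0]],
  ],
)

```text
t: 6.3
tool_pos: [0.3992, -0.1554, 0.1291]
tcp_rot: [180.0, 0.0, 98.1]
force: [-0.7, -1.1, -0.6]
width: 0.0618
```

Request:
apply_moves(
  increments=[
    [[0, 0, 0.04], [0, 0, 0]],
    [[0, 0, 0.04], [0, 0, 0]],
    [[0, 0, 0.02], [0, 0, 0]],
    [[0, 0, 0], [0, 0, 0]],
    [[0, 0, 0], [0, 0, 0]],
  ],
)

```text
t: 6.8
tool_pos: [0.4015, -0.1557, 0.0294]
tcp_rot: [180.0, 0.0, 98.0]
force: [-0.1, -0.9, -0.8]
width: 0.062
```

Request:
apply_moves(
  increments=[
    [[0, 0, 0.007], [0, 0, 0]],
    [[0, 0, 0.007], [0, 0, 0]],
    [[0, 0, 0.003], [0, 0, 0]],
    [[0, 0, 0.002], [0, 0, 0]],
    [[0, 0, 0.001], [0, 0, 0]],
  ],
)

```text
t: 7.3
tool_pos: [0.4012, -0.1555, 0.0085]
tcp_rot: [-180.0, -0.0, 98.0]
force: [-0.6, 0.2, -1.3]
width: 0.0619
```

Request:
apply_moves(
  increments=[
    [[0, 0, 0.001], [0, 0, 0]],
    [[0, 0, 0], [0, 0, 0]],
  ],
)

```text
t: 7.5
tool_pos: [0.4012, -0.1556, 0.0082]
tcp_rot: [-180.0, 0.0, 98.0]
force: [-2.7, 1.3, 9.2]
width: 0.062
```

Request:
apply_moves(
  increments=[
    [[0, 0, 0], [0, 0, 0]],
    [[0, 0, 0], [0, 0, 0]],
    [[0, 0, 0], [0, 0, 0]],
    [[0, 0, 0], [0, 0, 0]],
    [[0, 0, -0.02], [0, 0, 0]],
  ],
  grip=1.0,
)

```text
t: 8.0
tool_pos: [0.4001, -0.155, 0.0265]
tcp_rot: [-179.8, -0.1, 98.0]
force: [0.5, 0.6, 0.4]
width: 0.0921
```

Request:
apply_moves(
  increments=[
    [[0, 0, -0.045], [0, 0, 0]],
    [[0, 0, -0.045], [0, 0, -0.056]],
    [[0, 0, -0.05], [0, 0, -0.056]],
    [[0, 0, -0.05], [0, 0, 0]],
    [[0, 0, -0.04], [0, 0, 0]],
  ],
)

```text
t: 8.5
tool_pos: [0.4012, -0.1555, 0.2606]
tcp_rot: [179.9, 0.1, 104.4]
force: [1.0, 0.1, -0.4]
width: 0.0929
```

Request:
apply_moves(
  increments=[
    [[-0.0432, 0.0026, 0], [0, 0, 0]],
    [[-0.0432, 0.0026, 0], [0, 0, 0]],
    [[-0.0432, 0.0026, 0], [0, 0, 0]],
    [[-0.0432, 0.0026, 0], [0, 0, 0]],
    [[-0.0432, 0.0026, 0], [0, 0, 0]],
  ],
  grip=0,
)

```text
t: 9.0
tool_pos: [0.4678, -0.3632, 0.2574]
tcp_rot: [-180.0, -0.0, 104.4]
force: [0.4, 0.7, -0.5]
width: 0.0575
```

Request:
apply_moves(
  increments=[
    [[0, 0, 0], [0, 0, 0]],
    [[0, 0, 0], [0, 0, 0]],
    [[0, 0, 0], [0, 0, 0]],
  ],
)

```text
t: 9.3
tool_pos: [0.4674, -0.3607, 0.2575]
tcp_rot: [-180.0, -0.0, 104.5]
force: [-0.8, -0.5, -0.7]
width: 0.0335
```

```bash
python3 - <<'E'
from h import *
i=camera_info("wrist");im=read_camera("wrist");cv2.imwrite("pics/w2.png",im[:,:,::-1])
t=read_camera("top")
go(.4676,-.361,.112,104.4)
for c in("top","wrist"):
  for n,z in(("cup_0",.004),("flap_a_edge",.13),("flap_a_hinge",.096)):
    print(c,n,[(round(r["p"],2),px(r["location"]).round(1).tolist(),back(c,px(r["location"]),z,i if c=="wrist" else None)[:2].round(3).tolist()) for r in tip_of(n,c)[:4]])
E
```

```text
pos [ 0.4676 -0.3605  0.258 ] rpy [179.99   0.   104.48] turn [0.0002 0.0001 0.0015] shift [-4.00e-04 -1.00e-04  1.46e-01]
top cup_0 [(0.6, [405.3, 299.8], [0.301, -0.557]), (0.58, [314.1, 202.4], [0.539, -0.339])]
top flap_a_edge [(0.6, [348.7, 220.5], [0.474, -0.405]), (0.41, [138.4, 175.4], [0.574, 0.067])]
top flap_a_hinge [(0.72, [355.9, 216.9], [0.488, -0.427]), (0.51, [137.1, 174.8], [0.584, 0.083])]
wrist cup_0 [(0.76, [274.1, 177.9], [0.463, -0.357]), (0.75, [221.2, 183.0], [0.398, -0.381]), (0.73, [275.9, 126.1], [0.449, -0.294]), (0.71, [340.1, 183.8], [0.548, -0.343])]
wrist flap_a_edge [(0.67, [280.3, 250.5], [0.482, -0.405])]
wrist flap_a_hinge [(0.94, [277.1, 257.9], [0.485, -0.427]), (0.44, [337.9, 181.6], [0.524, -0.332]), (0.18, [221.6, 186.4], [0.411, -0.366]), (0.17, [278.1, 156.2], [0.459, -0.322])]
```

View pics/w2.png

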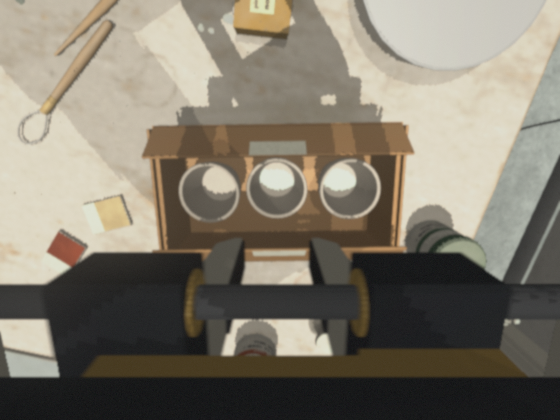

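```bash
python3 - <<'E'
from h import *
i=camera_info("wrist")
Rm=Rn.from_euler("z",14.4,degrees=True).as_matrix()[:2,:2]  # cols: long axis, across
for n,p,z in(("edgeL",(278,157),.13),("edgeR",(278,248),.13),("cup",(211,192),.078),("cup",(277,188),.078),("cup",(350,189),.078),("hL",(278,125),.096),("hR",(278,260),.096),("wallL",(155,190),.096),("wallR",(404,190),.096)):
    b=back("wrist",p,z,i);print(n,b.round(4),(Rm.T@(b[:2]-[.4676,-.361])).round(4))
print(get_state()["width"])
E
```

```text
edgeL [ 0.4583 -0.3212  0.13  ] [0.0009 0.0409]
edgeR [ 0.4798 -0.4042  0.13  ] [ 0.0011 -0.0449]
cup [ 0.3993 -0.3793  0.078 ] [-0.0707 -0.0007]
cup [ 0.4669 -0.3573  0.078 ] [0.0002 0.0037]
cup [ 0.543  -0.3388  0.078 ] [0.0785 0.0028]
hL [ 0.4514 -0.294   0.096 ] [0.001  0.0689]
hR [ 0.4867 -0.4297  0.096 ] [ 0.0014 -0.0713]
wallL [ 0.3465 -0.3872  0.096 ] [-0.1238  0.0047]
wallR [ 0.5917 -0.3239  0.096 ] [0.1294 0.005 ]
0.0026198981769604206
```

Request:
apply_moves(
  increments=[
    [[0, 0, 0.045], [0, 0, 0]],
    [[0, 0, 0.045], [0, 0, 0]],
    [[0, 0, 0.04], [0, 0, 0]],
    [[0, 0, 0.016], [0, 0, 0]],
    [[0, 0, 0], [0, 0, 0]],
  ],
)

```text
t: 10.2
tool_pos: [0.4666, -0.3605, 0.1093]
tcp_rot: [-179.9, -0.2, 104.4]
force: [-0.2, 0.1, 1.2]
width: 0.0004
```

Request:
apply_moves(
  increments=[
    [[0.015, 0, 0], [0, 0, 0]],
    [[0.015, 0, 0], [0, 0, 0]],
    [[0.015, 0, 0], [0, 0, 0]],
    [[0.012, 0, 0], [0, 0, 0]],
    [[0.012, 0, 0], [0, 0, 0]],
  ],
)

```text
t: 10.7
tool_pos: [0.4508, -0.2945, 0.1127]
tcp_rot: [179.9, 0.1, 104.4]
force: [0.6, -1.0, -0.4]
width: 0.0006
```

Request:
apply_moves(
  increments=[
    [[0.012, 0, 0], [0, 0, 0]],
    [[0.012, 0, 0], [0, 0, 0]],
    [[0.003, 0, 0.006], [0, 0, 0]],
    [[0.003, 0, 0.006], [0, 0, 0]],
    [[0.003, 0, 0.004], [0, 0, 0]],
  ],
)

```text
t: 11.2
tool_pos: [0.4421, -0.2625, 0.0949]
tcp_rot: [-180.0, -0.0, 104.4]
force: [-0.1, -0.4, 0.7]
width: 0.0007
```

Request:
apply_moves(
  increments=[
    [[0, 0, 0], [0, 0, 0]],
    [[0, 0, 0], [0, 0, 0]],
  ],
)

```text
t: 11.4
tool_pos: [0.4422, -0.2628, 0.0954]
tcp_rot: [-180.0, -0.0, 104.4]
force: [-0.3, 0.1, 0.3]
width: 0.0006
```

Request:
apply_moves(
  increments=[
    [[0, 0, -0.045], [0, 0, 0]],
    [[0, 0, -0.015], [0, 0, 0]],
    [[-0.04, 0, 0], [0, 0, 0]],
    [[-0.04, 0, 0], [0, 0, 0]],
    [[-0.018, 0, 0], [0, 0, 0]],
  ],
)

```text
t: 11.9
tool_pos: [0.4672, -0.3605, 0.156]
tcp_rot: [180.0, 0.1, 104.4]
force: [0.0, 0.9, 0.2]
width: 0.0005
```

Request:
apply_moves(
  increments=[
    [[0, 0, 0.03], [0, 0, 0]],
    [[0, 0, 0.013], [0, 0, 0]],
    [[-0.01, 0, 0], [0, 0, 0]],
    [[-0.015, 0, 0], [0, 0, 0]],
    [[-0.015, 0, 0], [0, 0, 0]],
  ],
)

```text
t: 12.4
tool_pos: [0.4773, -0.3973, 0.1139]
tcp_rot: [180.0, 0.1, 104.5]
force: [-0.4, 0.5, 0.3]
width: 0.0004
```

Request:
apply_moves(
  increments=[
    [[-0.015, 0, 0], [0, 0, 0]],
    [[-0.012, 0, 0], [0, 0, 0]],
    [[-0.012, 0, 0], [0, 0, 0]],
    [[-0.013, 0, 0], [0, 0, 0]],
    [[-0.003, 0, 0.006], [0, 0, 0]],
  ],
)

```text
t: 12.9
tool_pos: [0.491, -0.4513, 0.1078]
tcp_rot: [179.9, 0.1, 104.4]
force: [-1.4, -0.6, 0.3]
width: 0.0003
```

Request:
apply_moves(
  increments=[
    [[-0.004, 0, 0.006], [0, 0, 0]],
    [[-0.003, 0, 0.005], [0, 0, 0]],
    [[0, 0, 0], [0, 0, 0]],
    [[0, 0, 0], [0, 0, 0]],
  ],
)

```text
t: 13.3
tool_pos: [0.4921, -0.4561, 0.0955]
tcp_rot: [-180.0, -0.0, 104.4]
force: [-0.2, 0.6, -0.1]
width: 0.0006
```

Request:
apply_moves(
  increments=[
    [[0, 0, -0.05], [0, 0, 0]],
    [[0, 0, -0.05], [0, 0, 0]],
    [[0.033, 0, -0.03], [0, 0, 0]],
    [[0.033, 0, -0.03], [0, 0, 0]],
    [[0.033, 0, 0], [0, 0, 0.143]],
  ],
  grip=0.86,
)

```text
t: 13.8
tool_pos: [0.4681, -0.3602, 0.2601]
tcp_rot: [179.7, 0.3, 96.2]
force: [0.5, 0.0, 0.5]
width: 0.036
```

Request:
apply_moves(
  increments=[
    [[0, 0, 0], [0, 0, 0.143]],
    [[0, 0, 0], [0, 0, 0.143]],
    [[0, 0, 0], [0, 0, 0.143]],
    [[0, 0, 0], [0, 0, 0.143]],
    [[0, 0, 0], [0, 0, 0.143]],
  ],
)

```text
t: 14.3
tool_pos: [0.4674, -0.3602, 0.256]
tcp_rot: [180.0, 0.0, 55.0]
force: [-0.3, -0.1, 0.1]
width: 0.0757
```

Request:
apply_moves(
  increments=[
    [[0, 0, 0], [0, 0, 0.143]],
    [[0, 0, 0], [0, 0, 0.143]],
    [[0, 0, 0], [0, 0, 0.143]],
    [[0, 0, 0], [0, 0, 0.143]],
    [[0, 0, 0], [0, 0, 0.141]],
  ],
)

```text
t: 14.8
tool_pos: [0.4674, -0.3603, 0.256]
tcp_rot: [180.0, -0.0, 14.1]
force: [0.6, 0.1, -0.5]
width: 0.0798
```

Request:
apply_moves(
  increments=[
    [[-0.03, 0, 0], [0, 0, 0]],
    [[-0.04, 0, 0], [0, 0, 0]],
    [[0, 0, 0], [0, 0, 0]],
    [[0, 0, 0], [0, 0, 0]],
  ],
)

```text
t: 15.2
tool_pos: [0.3994, -0.3781, 0.2562]
tcp_rot: [180.0, -0.0, 14.4]
force: [-0.5, -0.4, 0.3]
width: 0.0799
```

```bash
python3 - <<'E'
from h import *
i=camera_info("wrist");im=read_camera("wrist");cv2.imwrite("pics/w3.png",im[:,:,::-1])
s=get_state();print(s["tool_pos"],s["tcp_rot"],s["joints"],s["width"])
for r in silhouettes("cup_0","wrist")[:5]:
    print(round(r["p"],2),px(r["location"]).round(1),back("wrist",px(r["location"]),.06,i).round(4),r["region"].sum())
E
```

```text
[ 0.39997375 -0.37788831  0.25604769] [ 1.79965615e+02 -3.39765027e-02  1.44107137e+01] [-4.82285931e+01  1.80279690e+01  9.20426518e+01  1.53061142e-02
  6.98832257e+01  2.73554449e+01] 0.07980945597480067
0.63 [276.4 196.2] [ 0.3916 -0.3805  0.06  ] 2880
0.62 [272.6  43.4] [ 0.5436 -0.3375  0.06  ] 4029
0.56 [270.9 122.7] [ 0.4678 -0.3548  0.06  ] 3318
```

View pics/w3.png

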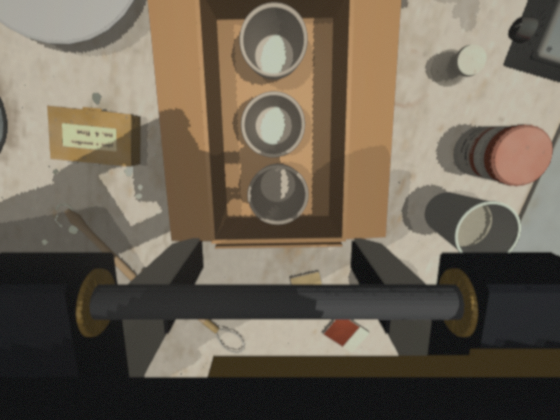

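Both flaps lie back. The rim centres are at about (277,193), (273,124) and (273,40).

```bash
python3 - <<'E'
from h import *
i=camera_info("wrist")
for p in((277,193),(273,124),(273,40)): 
    b=back("wrist",p,.078,i);print(b.round(4));go(b[0],b[1],.045,14.4)
go(.472,-.3576)
E
```

```text
[ 0.3995 -0.379   0.078 ]
pos [ 0.4003 -0.3778  0.2559] rpy [ 1.7998e+02 -2.0000e-02  1.4450e+01] turn [ 0.0004 -0.0004  0.0009] shift [-0.0011  0.001   0.2109]
[ 0.4676 -0.3572  0.078 ]
pos [ 0.4003 -0.3778  0.2559] rpy [ 1.7998e+02 -2.0000e-02  1.4450e+01] turn [ 0.0004 -0.0004  0.0009] shift [ 0.0703 -0.0032  0.2109]
[ 0.5432 -0.3378  0.078 ]
pos [ 0.4003 -0.3778  0.2559] rpy [ 1.7998e+02 -2.0000e-02  1.4450e+01] turn [ 0.0004 -0.0004  0.0009] shift [ 0.1484 -0.0031  0.2109]
pos [ 0.4003 -0.3778  0.2559] rpy [ 1.7998e+02 -2.0000e-02  1.4450e+01] turn [ 0.0004 -0.0004 -0.    ] shift [ 0.0745 -0.0016 -0.    ]
```

Request:
apply_moves(
  increments=[
    [[-0.002, 0.001, 0.045], [0, 0, 0]],
    [[0, 0, 0.045], [0, 0, 0]],
    [[0, 0, 0.045], [0, 0, 0]],
    [[0, 0, 0.03], [0, 0, 0]],
    [[0, 0, 0], [0, 0, 0]],
  ],
)

```text
t: 15.8
tool_pos: [0.3972, -0.3774, 0.087]
tcp_rot: [-179.7, 0.2, 14.5]
force: [-0.6, 0.9, 1.5]
width: 0.08
```

Request:
apply_moves(
  increments=[
    [[0, 0, 0.015], [0, 0, 0]],
    [[0, 0, 0.015], [0, 0, 0]],
    [[0, 0, 0.015], [0, 0, 0]],
    [[0, 0, 0], [0, 0, 0]],
    [[0, 0, 0], [0, 0, 0]],
  ],
)

```text
t: 16.3
tool_pos: [0.3984, -0.3797, 0.0464]
tcp_rot: [180.0, -0.0, 14.4]
force: [-0.2, -0.3, -0.1]
width: 0.0796
```

Request:
apply_moves(
  increments=[
    [[0, 0, 0], [0, 0, 0]],
    [[0, 0, 0], [0, 0, 0]],
    [[0, 0, 0], [0, 0, 0]],
    [[0, 0, 0], [0, 0, 0]],
    [[0, 0, 0], [0, 0, 0]],
  ],
  grip=0.45,
  grip_force=20,
)

```text
t: 16.8
tool_pos: [0.3982, -0.3798, 0.0462]
tcp_rot: [179.9, -0.0, 14.4]
force: [-0.9, -1.0, 6.4]
width: 0.0643
```

Request:
apply_moves(
  increments=[
    [[0, 0, 0], [0, 0, 0]],
    [[0, 0, -0.005], [0, 0, 0]],
    [[0, 0, -0.015], [0, 0, 0]],
    [[0, 0, -0.02], [0, 0, 0]],
    [[0, 0, -0.03], [0, 0, 0]],
  ],
)

```text
t: 17.3
tool_pos: [0.3971, -0.3786, 0.1153]
tcp_rot: [-179.8, 0.1, 14.4]
force: [-0.3, -0.5, -0.9]
width: 0.0641
```

Request:
apply_moves(
  increments=[
    [[0, 0, -0.05], [0, 0, 0]],
    [[0, 0, -0.05], [0, 0, 0]],
    [[0.0373, -0.0276, 0], [0, 0, 0]],
    [[0.0373, -0.0276, 0], [0, 0, 0]],
    [[0.0373, -0.0276, 0], [0, 0, 0]],
  ],
)

```text
t: 17.8
tool_pos: [0.4862, -0.27, 0.2161]
tcp_rot: [180.0, -0.0, 14.4]
force: [-0.0, -0.7, -1.9]
width: 0.0641
```

Request:
apply_moves(
  increments=[
    [[0.0373, -0.0276, 0], [0, 0, 0]],
    [[0.0373, -0.0276, 0], [0, 0, 0]],
    [[0.0373, -0.0276, 0], [0, 0, 0]],
    [[0.0373, -0.0276, 0], [0, 0, 0]],
    [[0.0373, -0.0276, 0], [0, 0, 0]],
  ],
)

```text
t: 18.3
tool_pos: [0.6325, -0.0894, 0.2156]
tcp_rot: [-180.0, 0.0, 14.4]
force: [0.7, -0.2, -1.4]
width: 0.0642
```

Request:
apply_moves(
  increments=[
    [[0, 0, 0.04], [0, 0, 0]],
    [[0, 0, 0.04], [0, 0, 0]],
    [[0, 0, 0.03], [0, 0, 0]],
    [[0, 0, 0], [0, 0, 0]],
    [[0, 0, 0], [0, 0, 0]],
  ],
)

```text
t: 18.8
tool_pos: [0.632, -0.0913, 0.1064]
tcp_rot: [-180.0, 0.0, 14.4]
force: [-0.3, -0.7, -1.3]
width: 0.0639
```

```bash
python3 - <<'E'
from h import *
go(.631,-.091,.088,14.4)
im=read_camera("top");im2=read_camera("scene")
cv2.imwrite("pics/a.png",np.hstack([cv2.resize(im[110:290,110:350,::-1],(480,360)),cv2.resize(im2[150:290,210:370,::-1],(320,360))]))
E
```

```text
pos [ 0.632  -0.0913  0.1064] rpy [-1.7999e+02  1.0000e-02  1.4420e+01] turn [-0.0001  0.0002  0.0004] shift [-0.0009 -0.0006  0.0184]
```

View pics/a.png

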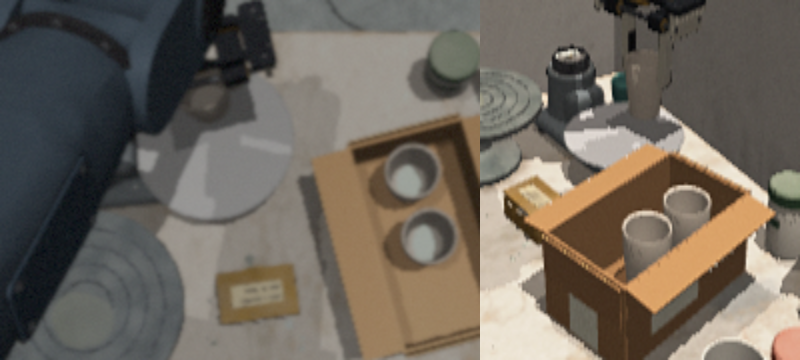

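The cup hangs over the back of the pan and the tin lies clear of the scale and carton. Lowering gently.

Request:
apply_moves(
  increments=[
    [[0, 0, 0.008], [0, 0, 0]],
    [[0, 0, 0.006], [0, 0, 0]],
    [[0, 0, 0.002], [0, 0, 0]],
    [[0, 0, 0.001], [0, 0, 0]],
    [[0, 0, 0], [0, 0, 0]],
  ],
)

```text
t: 19.4
tool_pos: [0.6319, -0.0912, 0.0886]
tcp_rot: [-180.0, 0.0, 14.4]
force: [0.6, -0.5, -0.4]
width: 0.0639
```

Request:
apply_moves(
  increments=[
    [[0, 0, 0.001], [0, 0, 0]],
    [[0, 0, 0.001], [0, 0, 0]],
    [[0, 0, 0], [0, 0, 0]],
  ],
)

```text
t: 19.7
tool_pos: [0.632, -0.0912, 0.0868]
tcp_rot: [180.0, -0.0, 14.4]
force: [-0.8, -0.2, 2.0]
width: 0.064
```

Request:
apply_moves(
  increments=[
    [[0, 0, -0.0006], [0, 0, 0]],
    [[0, 0, 0], [0, 0, 0]],
    [[0, 0, 0], [0, 0, 0]],
    [[0, 0, 0], [0, 0, 0]],
    [[0, 0, 0], [0, 0, 0]],
  ],
  grip=0.84,
)

```text
t: 20.2
tool_pos: [0.6319, -0.0913, 0.0872]
tcp_rot: [-180.0, 0.0, 14.4]
force: [-0.8, -0.1, 1.1]
width: 0.0783
```

Request:
apply_moves(
  increments=[
    [[0, 0, -0.01], [0, 0, 0]],
    [[0, 0, -0.03], [0, 0, 0]],
    [[0, 0, -0.045], [0, 0, 0]],
    [[0, 0, -0.045], [0, 0, 0]],
    [[0, 0, 0], [0, 0, 0]],
  ],
)

```text
t: 20.7
tool_pos: [0.6345, -0.0918, 0.2248]
tcp_rot: [179.7, -0.6, 14.4]
force: [0.9, -0.1, -0.3]
width: 0.078
```

Request:
apply_moves(
  increments=[
    [[-0.0324, 0.031, 0], [0, 0, 0]],
    [[-0.0324, 0.031, 0], [0, 0, 0]],
    [[-0.0324, 0.031, 0], [0, 0, 0]],
    [[-0.0324, 0.031, 0], [0, 0, 0]],
    [[-0.0324, 0.031, 0], [0, 0, 0]],
  ],
)

```text
t: 21.2
tool_pos: [0.5124, -0.283, 0.2174]
tcp_rot: [180.0, -0.0, 14.4]
force: [0.6, 0.3, 0.0]
width: 0.078
```

Request:
apply_moves(
  increments=[
    [[-0.0324, 0.031, 0], [0, 0, 0]],
    [[-0.0326, 0.0307, 0], [0, 0, 0]],
    [[0, 0, 0.04], [0, 0, 0]],
    [[0, 0, 0], [0, 0, 0]],
    [[0, 0, 0], [0, 0, 0]],
  ],
)

```text
t: 21.7
tool_pos: [0.4661, -0.3571, 0.1775]
tcp_rot: [-179.9, 0.0, 14.4]
force: [-0.6, -0.3, 0.0]
width: 0.0783
```

```bash
python3 - <<'E'
from h import *
go(.466,-.3575,.046,14.4)
i=camera_info("wrist");im=read_camera("wrist");im2=read_camera("scene");t=read_camera("top")
cv2.imwrite("pics/b.png",np.hstack([im[:,:,::-1],cv2.resize(im2[150:290,210:290,::-1],(240,420))]))
for c in("wrist","top"):
  for r in silhouettes("cup_0",c)[:4]: print(c,round(r["p"],2),px(r["location"]).round(1),back(c,px(r["location"]),.06,i if c=="wrist" else None).round(4))
E
```

```text
pos [ 0.4661 -0.3571  0.1775] rpy [-1.7993e+02  4.0000e-02  1.4440e+01] turn [-0.0013  0.0007  0.0007] shift [-0.0002  0.0003  0.1315]
wrist 0.8 [277.  111.3] [ 0.5431 -0.3379  0.06  ]
wrist 0.65 [275.6 207.9] [ 0.4629 -0.3574  0.06  ]
wrist 0.49 [389.8 353.4] [ 0.3467 -0.5051  0.06  ]
wrist 0.36 [ 66.6 208.3] [ 0.4158 -0.177   0.06  ]
top 0.66 [208.7 160.5] [ 0.631  -0.0776  0.06  ]
top 0.59 [415.5 299.2] [ 0.3051 -0.5633  0.06  ]
```

View pics/b.png

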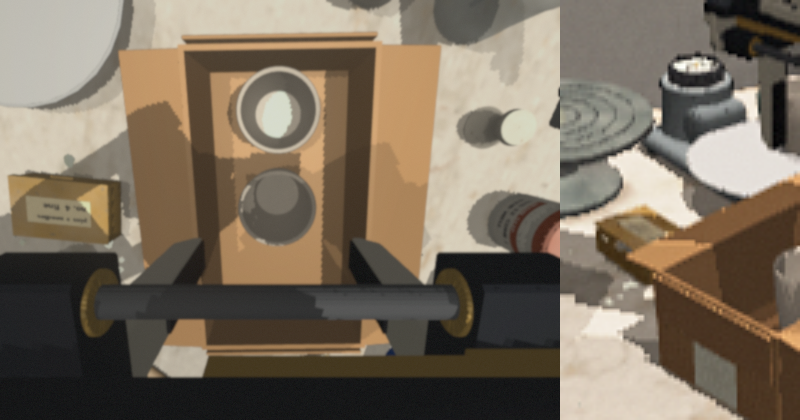

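Cup B is centred at px (277,207), with cup C beyond it at (278,108). Gripping B and carrying it to its place on the pan.

Request:
apply_moves(
  increments=[
    [[-0.001, 0, 0.045], [0, 0, 0]],
    [[0, 0, 0.04], [0, 0, 0]],
    [[0, 0, 0.03], [0, 0, 0]],
    [[0, 0, 0.0165], [0, 0, 0]],
    [[0, 0, 0], [0, 0, 0]],
  ],
)

```text
t: 22.45
tool_pos: [0.4645, -0.3569, 0.0441]
tcp_rot: [-179.8, 0.1, 14.5]
force: [-0.0, 0.1, 0.5]
width: 0.0779
```

Request:
apply_moves(
  increments=[
    [[0, 0, 0], [0, 0, 0]],
    [[0, 0, 0], [0, 0, 0]],
    [[0, 0, 0], [0, 0, 0]],
    [[0, 0, 0], [0, 0, 0]],
    [[0, 0, 0], [0, 0, 0]],
  ],
  grip=0.45,
)

```text
t: 22.95
tool_pos: [0.4657, -0.3582, 0.0472]
tcp_rot: [179.9, -0.1, 14.4]
force: [-0.8, 3.1, 7.3]
width: 0.0633
```

Request:
apply_moves(
  increments=[
    [[0, 0, 0], [0, 0, 0]],
    [[0, 0, -0.005], [0, 0, 0]],
    [[0, 0, -0.015], [0, 0, 0]],
    [[0, 0, -0.03], [0, 0, 0]],
    [[0, 0, -0.04], [0, 0, 0]],
  ],
)

```text
t: 23.45
tool_pos: [0.4644, -0.3574, 0.1366]
tcp_rot: [-179.9, 0.1, 14.4]
force: [1.4, -0.5, -1.4]
width: 0.0632
```

Request:
apply_moves(
  increments=[
    [[0, 0, -0.045], [0, 0, 0]],
    [[0, 0, -0.035], [0, 0, 0]],
    [[0.0298, -0.034, 0], [0, 0, 0]],
    [[0.0298, -0.034, 0], [0, 0, 0]],
    [[0.0298, -0.034, 0], [0, 0, 0]],
  ],
)

```text
t: 23.95
tool_pos: [0.5266, -0.2356, 0.2174]
tcp_rot: [179.9, -0.1, 14.4]
force: [-0.0, -0.4, -1.5]
width: 0.0633
```

Request:
apply_moves(
  increments=[
    [[0.0298, -0.034, 0], [0, 0, 0]],
    [[0.0298, -0.034, 0], [0, 0, 0]],
    [[0, 0, 0], [0, 0, 0]],
    [[0, 0, 0.04], [0, 0, 0]],
    [[0, 0, 0.01], [0, 0, 0]],
  ],
)

```text
t: 24.45
tool_pos: [0.5654, -0.1558, 0.1636]
tcp_rot: [-179.9, 0.2, 14.4]
force: [-0.5, 0.5, -2.6]
width: 0.063
```

```bash
python3 - <<'E'
from h import *
go(.568,-.156,.088,14.4);print(get_state()["width"])
i=camera_info("wrist");im=read_camera("wrist");t=read_camera("top")
cv2.imwrite("pics/c.png",np.hstack([cv2.resize(im[:,:,::-1],(440,330)),cv2.resize(t[110:290,110:306,::-1],(360,330))]))
E
```

```text
pos [ 0.5654 -0.1558  0.1636] rpy [-179.88    0.2    14.44] turn [-0.0021  0.0035  0.0008] shift [0.0025 0.0009 0.0756]
0.06301919865160553
```

View pics/c.png

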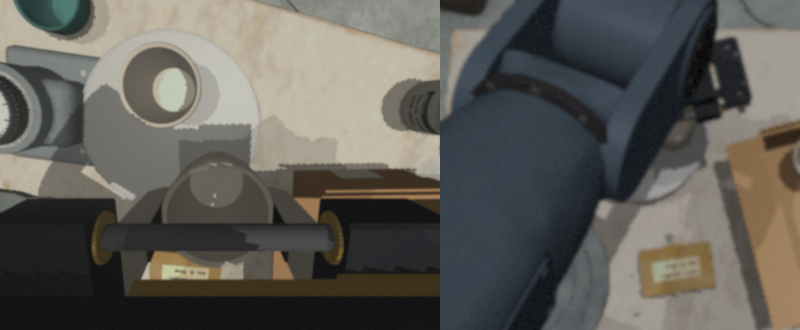

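Cup A stands on the pan at (160,85) in the left half of the picture, and cup B is held, short of the pan. Lowering B.

Request:
apply_moves(
  increments=[
    [[0.001, 0, 0.035], [0, 0, 0]],
    [[0, 0, 0.025], [0, 0, 0]],
    [[0, 0, 0.008], [0, 0, 0]],
    [[0, 0, 0.003], [0, 0, 0]],
    [[0, 0, 0.002], [0, 0, 0]],
  ],
)

```text
t: 25.05
tool_pos: [0.5688, -0.1565, 0.0943]
tcp_rot: [179.9, -0.1, 14.4]
force: [0.1, 0.5, -1.5]
width: 0.063
```

Request:
apply_moves(
  increments=[
    [[0, 0, 0], [0, 0, 0]],
    [[0, 0, 0.001], [0, 0, 0]],
    [[0, 0, 0.001], [0, 0, 0]],
    [[0, 0, 0], [0, 0, 0]],
  ],
)

```text
t: 25.45
tool_pos: [0.568, -0.1559, 0.0909]
tcp_rot: [180.0, -0.0, 14.4]
force: [-1.0, -0.3, -1.5]
width: 0.0632
```

Request:
apply_moves(
  increments=[
    [[0, 0, 0.0015], [0, 0, 0]],
    [[0, 0, 0.001], [0, 0, 0]],
    [[0, 0, 0.001], [0, 0, 0]],
    [[0, 0, 0], [0, 0, 0]],
  ],
)

```text
t: 25.85
tool_pos: [0.5681, -0.1559, 0.0873]
tcp_rot: [180.0, -0.0, 14.4]
force: [-0.1, 0.5, 0.8]
width: 0.0632
```

Request:
apply_moves(
  increments=[
    [[0, 0, 0], [0, 0, 0]],
    [[0, 0, 0], [0, 0, 0]],
    [[0, 0, 0], [0, 0, 0]],
    [[0, 0, 0], [0, 0, 0]],
    [[0, 0, 0], [0, 0, 0]],
  ],
  grip=0.82,
)

```text
t: 26.35
tool_pos: [0.568, -0.1559, 0.0872]
tcp_rot: [180.0, 0.0, 14.4]
force: [0.1, 0.1, -0.0]
width: 0.0762
```

Request:
apply_moves(
  increments=[
    [[0, 0, -0.01], [0, 0, 0]],
    [[0, 0, -0.03], [0, 0, 0]],
    [[0, 0, -0.045], [0, 0, 0]],
    [[0, 0, -0.045], [0, 0, 0]],
    [[0, 0, 0], [0, 0, 0]],
  ],
)

```text
t: 26.85
tool_pos: [0.5704, -0.1567, 0.2242]
tcp_rot: [179.7, -0.5, 14.4]
force: [-0.5, 0.4, 0.0]
width: 0.0762
```

Request:
apply_moves(
  increments=[
    [[-0.0176, 0.0425, 0], [0, 0, 0]],
    [[-0.0176, 0.0425, 0], [0, 0, 0]],
    [[-0.0176, 0.0425, 0], [0, 0, 0]],
    [[-0.0176, 0.0425, 0], [0, 0, 0]],
    [[0, 0, 0], [0, 0, 0]],
  ],
)

```text
t: 27.35
tool_pos: [0.5407, -0.3427, 0.2169]
tcp_rot: [179.9, 0.0, 14.2]
force: [0.6, 0.1, -0.0]
width: 0.0764
```

Request:
apply_moves(
  increments=[
    [[0, 0, 0.04], [0, 0, 0]],
    [[0, 0, 0], [0, 0, 0]],
    [[0, 0, 0], [0, 0, 0]],
  ],
  grip=0.86,
)

```text
t: 27.65
tool_pos: [0.5421, -0.3374, 0.1775]
tcp_rot: [-179.9, 0.0, 14.5]
force: [0.9, -0.3, 0.7]
width: 0.08
```

```bash
python3 - <<'E'
from h import *
go(.542,-.338,.046,14.4)
i=camera_info("wrist");im=read_camera("wrist");t=read_camera("top")
for r in silhouettes("cup_0","wrist")[:3]: print(round(r["p"],2),px(r["location"]).round(1),back("wrist",px(r["location"]),.06,i).round(4))
cv2.imwrite("pics/d.png",np.hstack([cv2.resize(im[:,:,::-1],(440,330)),cv2.resize(t[110:290,110:306,::-1],(360,330))]))
E
```

```text
pos [ 0.5421 -0.3374  0.1775] rpy [-1.7993e+02  5.0000e-02  1.4460e+01] turn [-0.0012  0.0008  0.001 ] shift [-0.0003  0.0006  0.1315]
0.97 [276.6 209.3] [ 0.5379 -0.3388  0.06  ]
0.94 [ 41.  121.1] [ 0.562  -0.1289  0.06  ]
0.94 [21.2 34.3] [ 0.625  -0.1082  0.06  ]
```

View pics/d.png

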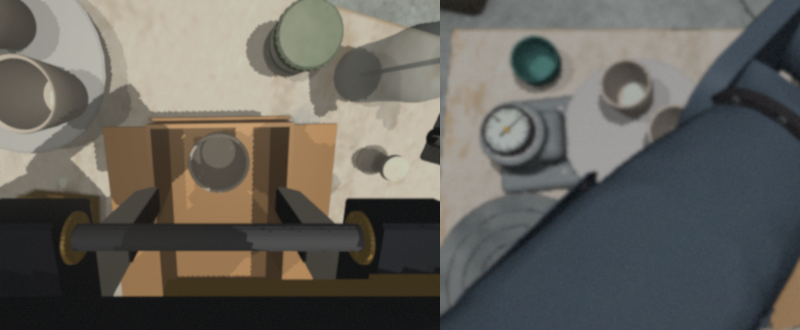

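Two cups stand on the pan and cup C is centred under the fingers. Gripping it.

Request:
apply_moves(
  increments=[
    [[-0.001, 0.001, 0.045], [0, 0, 0]],
    [[0, 0, 0.04], [0, 0, 0]],
    [[0, 0, 0.03], [0, 0, 0]],
    [[0, 0, 0.0165], [0, 0, 0]],
    [[0, 0, 0], [0, 0, 0]],
  ],
)

```text
t: 28.3
tool_pos: [0.5411, -0.3388, 0.0448]
tcp_rot: [-179.9, 0.1, 14.4]
force: [-0.3, -0.1, 0.6]
width: 0.08
```

Request:
apply_moves(
  increments=[
    [[0, 0, 0], [0, 0, 0]],
    [[0, 0, 0], [0, 0, 0]],
    [[0, 0, 0], [0, 0, 0]],
    [[0, 0, 0], [0, 0, 0]],
    [[0, 0, 0], [0, 0, 0]],
  ],
  grip=0.45,
)

```text
t: 28.8
tool_pos: [0.5423, -0.3397, 0.0476]
tcp_rot: [179.9, -0.1, 14.4]
force: [-1.1, 1.7, 8.1]
width: 0.0641
```

Request:
apply_moves(
  increments=[
    [[0, 0, 0], [0, 0, 0]],
    [[0, 0, -0.005], [0, 0, 0]],
    [[0, 0, -0.015], [0, 0, 0]],
    [[0, 0, -0.03], [0, 0, 0]],
    [[0, 0, -0.04], [0, 0, 0]],
  ],
)

```text
t: 29.3
tool_pos: [0.5407, -0.3388, 0.1365]
tcp_rot: [-179.9, 0.1, 14.4]
force: [0.3, -0.0, -1.6]
width: 0.0642
```

Request:
apply_moves(
  increments=[
    [[0, 0, -0.045], [0, 0, 0]],
    [[0, 0, -0.035], [0, 0, 0]],
    [[0.0117, -0.0442, 0], [0, 0, 0]],
    [[0.0117, -0.0442, 0], [0, 0, 0]],
    [[0.0117, -0.0442, 0], [0, 0, 0]],
  ],
)

```text
t: 29.8
tool_pos: [0.542, -0.2008, 0.2172]
tcp_rot: [180.0, -0.1, 14.4]
force: [0.7, 0.0, -1.6]
width: 0.0643
```

Request:
apply_moves(
  increments=[
    [[0.0117, -0.0442, 0], [0, 0, 0]],
    [[0.0117, -0.0442, 0], [0, 0, 0]],
    [[0.0117, -0.0442, 0], [0, 0, 0]],
    [[0, 0, 0], [0, 0, 0]],
    [[0, 0, 0], [0, 0, 0]],
  ],
)

```text
t: 30.3
tool_pos: [0.5435, -0.0644, 0.2169]
tcp_rot: [180.0, -0.1, 14.5]
force: [0.6, -1.0, -0.9]
width: 0.0643
```

```bash
python3 - <<'E'
from h import *
go(.544,-.064,.088,14.4);print(get_state()["width"])
i=camera_info("wrist");im=read_camera("wrist")
for r in silhouettes("cup_0","wrist")[:3]: print(round(r["p"],2),px(r["location"]).round(1),back("wrist",px(r["location"]),.09,i).round(4))
cv2.imwrite("pics/e.png",im[:,:,::-1])
E
```

```text
pos [ 0.5435 -0.0644  0.2169] rpy [ 1.7995e+02 -6.0000e-02  1.4540e+01] turn [ 0.0008 -0.0011  0.0024] shift [ 0.0006 -0.0002  0.1289]
0.06434096504196524
0.91 [382.6 205.6] [ 0.5652 -0.1599  0.09  ]
0.8 [278.4 257.2] [ 0.4922 -0.08    0.09  ]
0.72 [340.9 117.3] [ 0.6302 -0.0997  0.09  ]
```

View pics/e.png

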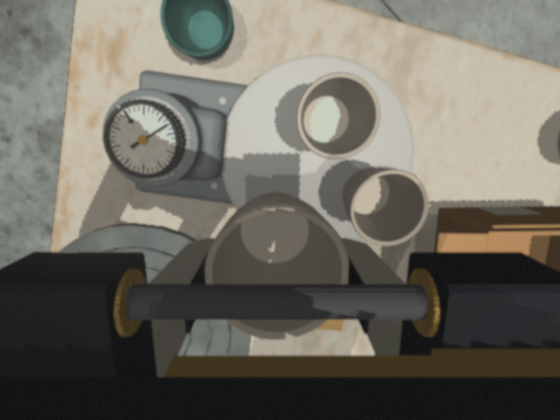

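Cups A and B stand at (338,115) and (388,207). The dial is at (143,138), with its zero diamond at the upper left and the pointer at the upper right. Lowering C.

Request:
apply_moves(
  increments=[
    [[0, 0, 0.04], [0, 0, 0]],
    [[0, 0, 0.04], [0, 0, 0]],
    [[0, 0, 0.025], [0, 0, 0]],
    [[0, 0, 0.01], [0, 0, 0]],
    [[0, 0, 0.005], [0, 0, 0]],
  ],
)

```text
t: 30.9
tool_pos: [0.5434, -0.0659, 0.0954]
tcp_rot: [-180.0, 0.0, 14.4]
force: [0.1, -1.3, -1.7]
width: 0.0642
```

Request:
apply_moves(
  increments=[
    [[0, 0, 0.003], [0, 0, 0]],
    [[0, 0, 0.001], [0, 0, 0]],
    [[0, 0, 0], [0, 0, 0]],
  ],
)

```text
t: 31.2
tool_pos: [0.5439, -0.0652, 0.0926]
tcp_rot: [180.0, -0.1, 14.4]
force: [0.4, -0.4, -1.3]
width: 0.0645
```

```bash
python3 - <<'E'
from h import *
go(.544,-.064,.088,14.4)
E
```

```text
pos [ 0.5439 -0.0652  0.0926] rpy [ 1.7996e+02 -7.0000e-02  1.4420e+01] turn [ 0.0006 -0.0013  0.0004] shift [ 0.0004 -0.0011  0.0046]
```

Request:
apply_moves(
  increments=[
    [[0, 0, 0.002], [0, 0, 0]],
    [[0, 0, 0.0015], [0, 0, 0]],
    [[0, 0, 0.001], [0, 0, 0]],
    [[0, 0, 0.001], [0, 0, 0]],
    [[0, 0, 0], [0, 0, 0]],
  ],
)

```text
t: 31.7
tool_pos: [0.5435, -0.065, 0.0864]
tcp_rot: [180.0, -0.0, 14.4]
force: [-0.8, 0.6, 2.4]
width: 0.0644
```

Request:
apply_moves(
  increments=[
    [[0, 0, 0], [0, 0, 0]],
    [[0, 0, 0], [0, 0, 0]],
  ],
)

```text
t: 31.9
tool_pos: [0.5435, -0.065, 0.0864]
tcp_rot: [180.0, -0.0, 14.4]
force: [0.1, 0.3, 3.5]
width: 0.0646
```

Request:
apply_moves(
  increments=[
    [[0, 0, -0.0008], [0, 0, 0]],
    [[0, 0, 0], [0, 0, 0]],
    [[0, 0, 0], [0, 0, 0]],
    [[0, 0, 0], [0, 0, 0]],
    [[0, 0, 0], [0, 0, 0]],
  ],
  grip=0.82,
)

```text
t: 32.4
tool_pos: [0.5433, -0.065, 0.087]
tcp_rot: [-180.0, 0.0, 14.4]
force: [0.5, 0.1, 0.9]
width: 0.0762
```

Request:
apply_moves(
  increments=[
    [[0, 0, -0.01], [0, 0, 0]],
    [[0, 0, -0.03], [0, 0, 0]],
    [[0, 0, -0.045], [0, 0, 0]],
    [[0, 0, -0.045], [0, 0, 0]],
    [[0, 0, -0.01], [0, 0, 0]],
  ],
)

```text
t: 32.9
tool_pos: [0.5452, -0.0653, 0.2327]
tcp_rot: [179.8, -0.4, 14.4]
force: [0.5, -0.3, 0.6]
width: 0.0764
```

Request:
apply_moves(
  increments=[
    [[0.0175, -0.0368, 0], [0, 0, 0]],
    [[0.0175, -0.0368, 0], [0, 0, 0]],
    [[0.0175, -0.0368, 0], [0, 0, 0]],
    [[0, 0, 0], [0, 0, 0]],
    [[0, 0, 0], [0, 0, 0]],
  ],
  grip=0.9,
)

```text
t: 33.4
tool_pos: [0.5665, 0.0555, 0.2269]
tcp_rot: [180.0, 0.0, 14.5]
force: [-0.5, -0.0, 0.0]
width: 0.0837
```

```bash
python3 - <<'E'
from h import *
i=camera_info("wrist");im=read_camera("wrist");s=get_state();print(s["joints"].round(1));go(.567,.055)
cv2.imwrite("pics/f.png",im[:,:,::-1])
c=proj("wrist",[.567,.055,.104],i);print(c)
x,y=int(c[0]),int(c[1]);np.save("f.npy",im);import pickle;pickle.dump(i,open("f.pkl","wb"))
a=im[max(0,y-70):y+70,x-80:x+80,::-1];cv2.imwrite("pics/f2.png",cv2.resize(a,None,fx=5,fy=4.2 if 0 else 5,interpolation=2)[:600])
print(max(0,y-70),x-80)
for n in("zero_mark","pointer_tip"):
    print(n,[(round(r["p"],2),px(r["location"]).round(1),back("wrist",px(r["location"]),.104,i).round(4)) for r in tip_of(n,"wrist")[:3]])
E
```

```text
[ 0.8 21.6 91.2 -0.  67.2 76.4]
pos [0.5665 0.0547 0.227 ] rpy [1.7999e+02 3.0000e-02 1.4450e+01] turn [0.0002 0.0005 0.    ] shift [ 0.0006 -0.0002 -0.    ]
[276.74316947 202.69625748]
132 196
zero_mark [(0.96, array([258.9, 175.1]), array([0.5873, 0.0766, 0.104 ]))]
pointer_tip [(0.48, array([299. , 194.8]), array([0.5791, 0.0375, 0.104 ]))]
```

View pics/f2.png

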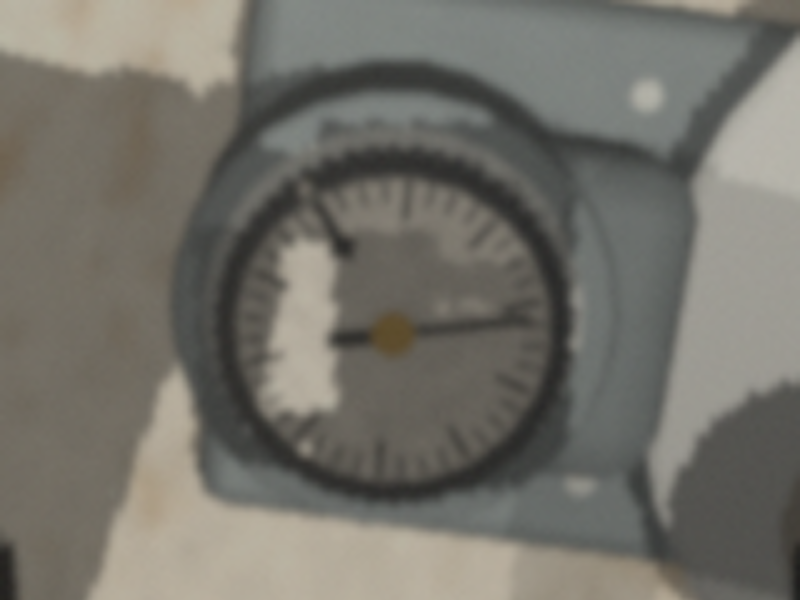

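The dial hub is at crop (394,333), the zero bar runs from (312,190) to (348,250), and the pointer tip is at (525,320).

```bash
python3 - <<'E'
from h import *
import pickle
i=pickle.load(open("f.pkl","rb"))
f=lambda x,y:back("wrist",(x/5+196,y/5+132),.104,i)
h=f(394,333);print("hub",h)
ang=lambda p:np.degrees(np.arctan2(*(p-h)[1::-1]))
z=[ang(f(312,190)),ang(f(348,250)),ang(f(330,218))];p=[ang(f(525,320)),ang(f(470,326)),180+ang(f(332,341))]
print(z,p)
for q in((394,333),(525,320),(320,205)):print(np.hypot(*(f(*q)-h)[:2]))
c=f(395,325);print("bezel ring centre",c)
go(h[0],h[1],.094)
E
```

```text
hub [0.57022025 0.05764679 0.104     ]
[np.float64(43.82069905708614), np.float64(42.99386634511473), np.float64(43.09376747702914)] [np.float64(-69.65531372790315), np.float64(-70.06853689505134), np.float64(292.0641007923413)]
0.0
0.023694859808358146
0.026561357871132507
bezel ring centre [0.57168981 0.05784057 0.104     ]
pos [0.5665 0.054  0.2271] rpy [1.7999e+02 1.0000e-02 1.4360e+01] turn [0.0001 0.0002 0.    ] shift [ 0.0045 -0.0026  0.1331]
```

Request:
apply_moves(
  increments=[
    [[0, 0, 0], [0, 0, -0.136]],
    [[0, 0, 0], [0, 0, -0.136]],
    [[0, 0, 0], [0, 0, -0.136]],
    [[0, 0, 0], [0, 0, -0.136]],
    [[0, 0, 0], [0, 0, -0.136]],
  ],
)

```text
t: 34.05
tool_pos: [0.5666, 0.0538, 0.2271]
tcp_rot: [180.0, 0.0, 53.6]
force: [-0.3, 0.7, -0.8]
width: 0.0837
```

Request:
apply_moves(
  increments=[
    [[0, 0, 0], [0, 0, -0.136]],
    [[0, 0, 0], [0, 0, -0.136]],
    [[0, 0, 0], [0, 0, -0.136]],
    [[0, 0, 0], [0, 0, -0.136]],
    [[0, 0, 0], [0, 0, 0]],
  ],
)

```text
t: 34.55
tool_pos: [0.5666, 0.054, 0.2271]
tcp_rot: [-180.0, 0.0, 84.6]
force: [-0.3, 0.3, -0.7]
width: 0.0837
```

```bash
python3 - <<'E'
from h import *
i=camera_info("wrist");im=read_camera("wrist");go(.569,.0565,.094)
c=proj("wrist",[.569,.0565,.104],i);x,y=int(c[0]),int(c[1]);print(c,x-80,max(0,y-60))
a=im[max(0,y-60):y+60,x-80:x+80,::-1];cv2.imwrite("pics/g.png",cv2.resize(a,None,fx=5,fy=5,interpolation=2))
import pickle;pickle.dump(i,open("g.pkl","wb"))
for n in("zero_mark","pointer_tip"):
    print(n,[(round(r["p"],2),px(r["location"]).round(1),back("wrist",px(r["location"]),.104,i).round(4)) for r in tip_of(n,"wrist")[:3]])
E
```

```text
pos [0.5666 0.0541 0.2271] rpy [-180.      0.     84.32] turn [-0.      0.0001 -0.    ] shift [0.0026 0.0021 0.1331]
[279.21701973 200.21781386] 199 140
zero_mark [(0.86, array([299.4, 178.8]), array([0.5886, 0.0742, 0.104 ])), (0.44, array([288.8, 356.9]), array([ 0.5637, -0.1076,  0.104 ]))]
pointer_tip [(0.54, array([290.9, 220.1]), array([0.578 , 0.0369, 0.104 ]))]
```

View pics/g.png

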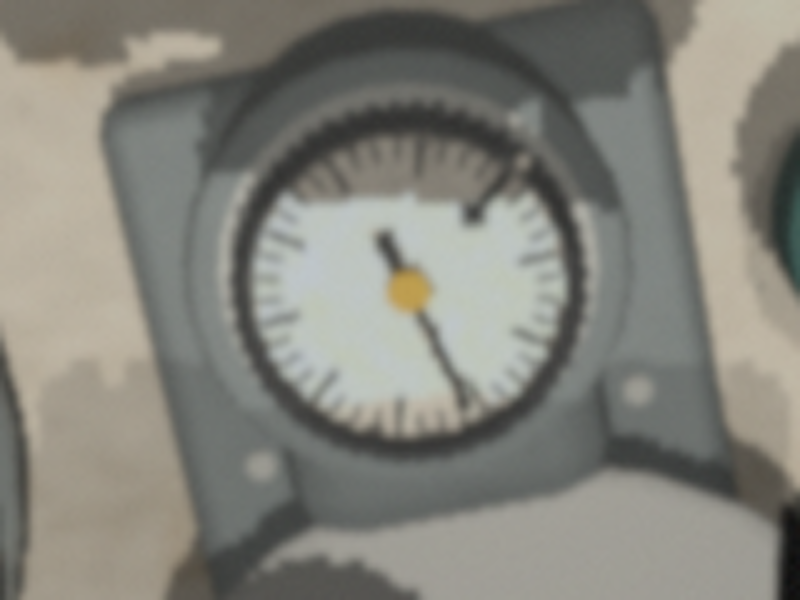

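Hub at crop (410,290), pointer tip about (468,405), zero bar from (528,150) to (472,215).

```bash
python3 - <<'E'
from h import *
import pickle
i=pickle.load(open("g.pkl","rb"))
f=lambda x,y:back("wrist",(x/5+199,y/5+140),.104,i)
h=f(410,290);print("hub",h,"ring",f(411,282))
ang=lambda p:np.degrees(np.arctan2(*(p-h)[1::-1]))
print([ang(f(528,150)),ang(f(472,215)),ang(f(500,182))],[ang(f(468,403)),ang(f(440,348)),ang(f(383,238))-180])
go(.5675,.0555,.094)
E
```

```text
hub [0.57078816 0.05838552 0.104     ] ring [0.57110041 0.05983383 0.104     ]
[np.float64(45.18990038079902), np.float64(45.73638895101215), np.float64(45.51033607215681)] [np.float64(-68.53190779651726), np.float64(-68.35497404651151), np.float64(-68.26645465182172)]
pos [0.5667 0.0544 0.2271] rpy [180.    0.   84.3] turn [0. 0. 0.] shift [0.0011 0.0007 0.1331]
```

Request:
apply_moves(
  increments=[
    [[0.0037, 0.003, 0.04], [0, 0, 0]],
    [[0, 0, 0.04], [0, 0, 0]],
    [[0, 0, 0.03], [0, 0, 0]],
    [[0, 0, 0.015], [0, 0, 0]],
    [[0, 0, 0.008], [0, 0, 0]],
  ],
)

```text
t: 35.2
tool_pos: [0.5694, 0.0582, 0.0925]
tcp_rot: [-179.9, 0.0, 84.4]
force: [0.3, -0.2, 0.3]
width: 0.0834
```

Request:
apply_moves(
  increments=[
    [[0, 0, 0], [0, 0, 0]],
    [[0, 0, 0], [0, 0, 0]],
    [[0, 0, 0], [0, 0, 0]],
    [[0, 0, 0], [0, 0, 0]],
    [[0, 0, 0], [0, 0, 0]],
  ],
  grip=0.5,
  grip_force=8,
)

```text
t: 35.7
tool_pos: [0.5705, 0.0584, 0.0951]
tcp_rot: [179.9, -0.0, 84.5]
force: [-2.5, -0.4, 7.0]
width: 0.0637
```

Request:
apply_moves(
  increments=[
    [[0, 0, 0], [0, 0, 0]],
    [[0, 0, 0], [0, 0, 0]],
    [[0, 0, 0], [0, 0, 0]],
  ],
)

```text
t: 36.0
tool_pos: [0.5706, 0.0584, 0.0951]
tcp_rot: [179.9, -0.0, 84.5]
force: [-1.8, -0.6, 6.8]
width: 0.0638
```

Request:
apply_moves(
  increments=[
    [[0, 0, 0], [0, 0, 0.06]],
    [[0, 0, 0], [0, 0, 0.1]],
    [[0, 0, 0], [0, 0, 0.1]],
    [[0, 0, 0], [0, 0, 0.1]],
    [[0, 0, 0], [0, 0, 0.1]],
  ],
)

```text
t: 36.5
tool_pos: [0.5703, 0.0585, 0.0951]
tcp_rot: [179.9, -0.0, 58.0]
force: [-3.8, 0.1, 6.6]
width: 0.0638
```

Request:
apply_moves(
  increments=[
    [[0, 0, 0], [0, 0, 0.1]],
    [[0, 0, 0], [0, 0, 0.1]],
    [[0, 0, 0], [0, 0, 0.1]],
    [[0, 0, 0], [0, 0, 0.1]],
    [[0, 0, 0], [0, 0, 0.1]],
  ],
)

```text
t: 37.0
tool_pos: [0.5702, 0.0587, 0.0951]
tcp_rot: [180.0, -0.0, 29.3]
force: [-4.7, 1.1, 7.8]
width: 0.0634
```

```bash
python3 - <<'E'
from h import *
i=camera_info("wrist");im=read_camera("wrist");go(.5705,.058);print(get_state()["width"])
for n in("zero_mark","pointer_tip"):
    for r in tip_of(n,"wrist")[:2]:
        b=back("wrist",px(r["location"]),.104,i);print(n,round(r["p"],2),b.round(4),np.degrees(np.arctan2(b[1]-.058,b[0]-.5705)))
E
```

```text
pos [0.5702 0.0587 0.0951] rpy [ 1.800e+02 -4.000e-02  2.895e+01] turn [ 0.0001 -0.0008 -0.    ] shift [-0.      0.0008  0.    ]
0.06383807544832709
zero_mark 0.9 [0.5943 0.0529 0.104 ] -11.99465992043389
pointer_tip 0.73 [0.5789 0.037  0.104 ] -68.30115873340637
```

Request:
apply_moves(
  increments=[
    [[0, 0, 0], [0, 0, 0.1]],
    [[0, 0, 0], [0, 0, 0.1]],
    [[0, 0, 0], [0, 0, 0.1]],
    [[0, 0, 0], [0, 0, 0.1]],
    [[0, 0, 0], [0, 0, 0.1]],
  ],
)

```text
t: 37.65
tool_pos: [0.5701, 0.0589, 0.0951]
tcp_rot: [-180.0, -0.0, 0.7]
force: [-4.3, 4.1, 8.4]
width: 0.0638
```

Request:
apply_moves(
  increments=[
    [[0, 0, 0], [0, 0, 0.1]],
    [[0, 0, 0], [0, 0, 0.1]],
    [[0, 0, 0], [0, 0, 0.1]],
    [[0, 0, 0], [0, 0, 0.1]],
    [[0, 0, 0], [0, 0, 0.08]],
  ],
)

```text
t: 38.15
tool_pos: [0.5701, 0.0591, 0.095]
tcp_rot: [-179.9, -0.0, -26.8]
force: [-3.5, 4.3, 8.1]
width: 0.0639
```

Request:
apply_moves(
  increments=[
    [[0, 0, 0], [0, 0, 0]],
    [[0, 0, 0], [0, 0, 0]],
    [[0, 0, 0], [0, 0, 0]],
  ],
)

```text
t: 38.45
tool_pos: [0.5701, 0.0591, 0.095]
tcp_rot: [-179.9, -0.0, -26.6]
force: [-2.6, 4.2, 7.6]
width: 0.0635
```

```bash
python3 - <<'E'
from h import *
i=camera_info("wrist");im=read_camera("wrist");go(.5705,.058);print(get_state()["width"])
for n in("zero_mark","pointer_tip"):
    for r in tip_of(n,"wrist")[:2]:
        b=back("wrist",px(r["location"]),.104,i);print(n,round(r["p"],2),b.round(4),np.degrees(np.arctan2(b[1]-.058,b[0]-.5705)))
c=proj("wrist",[.5705,.058,.104],i);x,y=int(c[0]),int(c[1]);print(c,x-70,y-60)
import pickle;pickle.dump(i,open("k.pkl","wb"))
cv2.imwrite("pics/k.png",cv2.resize(im[y-60:y+60,x-70:x+70,::-1],None,fx=5,fy=5,interpolation=2))
E
```

```text
pos [0.5702 0.0591 0.095 ] rpy [-1.7993e+02 -1.0000e-02 -2.6610e+01] turn [-0.0012 -0.0002  0.    ] shift [0.0008 0.0008 0.    ]
0.063778610992464
zero_mark 0.77 [0.5792 0.0343 0.104 ] -69.838413993297
pointer_tip 0.81 [0.5786 0.0366 0.104 ] -69.27089895506147
[276.64560936 258.70146509] 206 198
```

View pics/k.png

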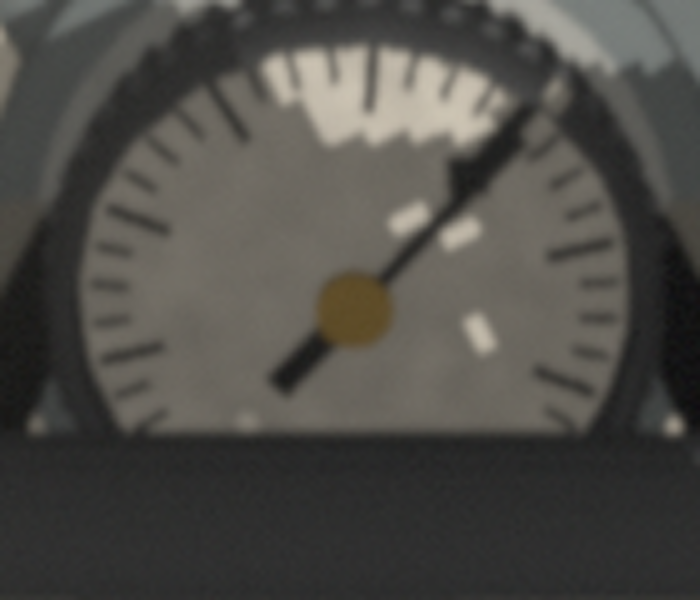

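```bash
python3 - <<'E'
from h import *
import pickle
i=pickle.load(open("k.pkl","rb"))
g=cv2.cvtColor(cv2.resize(cv2.imread("pics/k.png"),None,fx=1,fy=1),cv2.COLOR_BGR2GRAY)
f=lambda x,y:back("wrist",(x/5+206,y/5+198),.104,i)
h=f(355,309);print("hub",h)
for lab,(x,y) in dict(tail=(283,383),mid=(410,250),diam=(467,175),bar=(530,107),white=(558,92)).items():
    p=f(x,y)-h;print(lab,np.degrees(np.arctan2(p[1],p[0])).round(1),np.hypot(*p[:2]).round(4))
for r in np.arange(.008,.031,.0015):
    A=np.arange(-90,-45,1.5);v=[]
    for a in A:
        q=proj("wrist",h+r*np.array([np.cos(np.radians(a)),np.sin(np.radians(a)),0]),i);v.append(float(g[min(599,max(0,int(round((q[1]-198)*5)))),int(round((q[0]-206)*5))]))
    v=np.array(v);w=np.clip(np.median(v)-15-v,0,None);print(round(r,4),"dark centroid",(w@A/w.sum()).round(2) if w.sum() else None,"".join("#" if x>15 else "." for x in w))
E
```

```text
hub [0.56988118 0.05810651 0.104     ]
tail 111.2 0.0111
mid -67.6 0.0085
diam -64.5 0.0183
bar -65.5 0.0276
white -67.7 0.0306
0.008 dark centroid -67.83 ............#######...........
0.0095 dark centroid -68.15 ............######............
0.011 dark centroid -68.72 ............######............
0.0125 dark centroid -67.74 .............####.............
0.014 dark centroid -68.09 .............####.............
0.0155 dark centroid -67.79 .............#####............
0.017 dark centroid -65.91 .............########.........
0.0185 dark centroid -64.85 ............##########........
0.02 dark centroid -66.25 .............#######..........
0.0215 dark centroid -66.68 .............######...........
0.023 dark centroid -66.9 .............######...........
0.0245 dark centroid -68.67 ...........#.#####............
0.026 dark centroid -67.71 ...............###............
0.0275 dark centroid -66.45 ................##............
0.029 dark centroid -79.65 ..............................
0.0305 dark centroid -85.5 ..............................
```

The pointer stands at about -68.1°, while the diamond and bar sit at about -65.7°, so the bezel needs roughly 0.04 rad more clockwise.

Request:
apply_moves(
  increments=[
    [[0, 0, 0], [0, 0, 0.02]],
    [[0, 0, 0], [0, 0, 0.02]],
    [[0, 0, 0], [0, 0, 0]],
    [[0, 0, 0], [0, 0, 0]],
    [[0, 0, 0], [0, 0, 0]],
  ],
)

```text
t: 39.1
tool_pos: [0.5701, 0.0591, 0.095]
tcp_rot: [-179.9, -0.0, -28.9]
force: [-3.1, 4.6, 7.6]
width: 0.0638
```

```bash
cat > dial.py <<'E'
from h import *
def dial(hub,name):
    i=camera_info("wrist");im=read_camera("wrist");g=im.mean(2).astype(np.float32)
    go(*hub)
    c=proj("wrist",[*hub,.104],i);cv2.imwrite(name,cv2.resize(im[max(0,int(c[1])-60):int(c[1])+60,int(c[0])-70:int(c[0])+70,::-1],None,fx=5,fy=5,interpolation=2))
    A=np.arange(-95,-40,1.)
    for r in np.arange(.008,.031,.0015):
        P=np.array([proj("wrist",[hub[0]+r*np.cos(a),hub[1]+r*np.sin(a),.104],i) for a in np.radians(A)],np.float32)
        v=cv2.remap(g,P[None,:,0],P[None,:,1],cv2.INTER_CUBIC)[0]
        w=np.clip(np.median(v)-15-v,0,None);w[abs(A+67)>12]=0
        print(round(r,4),(w@A/max(w.sum(),1)).round(2),"".join("#" if x>15 else "." for x in w))
E
python3 -c "
from dial import *
dial((.5699,.0581),'pics/m.png')"
```

```text
pos [0.5702 0.0591 0.095 ] rpy [-1.7993e+02 -1.0000e-02 -2.8900e+01] turn [-0.0012 -0.0001  0.    ] shift [0.0003 0.001  0.    ]
0.008 -66.39 .......................############....................
0.0095 -65.84 .........................#########.....................
0.011 -65.37 ..........................########.....................
0.0125 -66.24 ..........................######.......................
0.014 -67.4 .........................######........................
0.0155 -67.5 .........................######........................
0.017 -66.46 ........................##########.....................
0.0185 -66.23 ......................###############..................
0.02 -67.24 .........................#######.......................
0.0215 -67.68 .........................######........................
0.023 -67.6 .........................#####.........................
0.0245 -68.26 ...................#......#####........................
0.026 -69.06 ...................#......####.........................
0.0275 -68.8 ...........................##..........................
0.029 -76.93 .......................................................
0.0305 -48.05 .......................................................
```

Request:
apply_moves(
  increments=[
    [[0, 0, 0], [0, 0, 0]],
    [[0, 0, 0], [0, 0, 0]],
    [[0, 0, 0], [0, 0, 0]],
    [[0, 0, 0], [0, 0, 0]],
    [[0, 0, 0], [0, 0, 0]],
  ],
  grip=0.9,
)

```text
t: 39.65
tool_pos: [0.57, 0.0583, 0.094]
tcp_rot: [180.0, 0.0, -28.9]
force: [0.1, 0.1, 0.0]
width: 0.0836
```

Request:
apply_moves(
  increments=[
    [[0, 0, -0.01], [0, 0, 0]],
    [[0, 0, -0.03], [0, 0, 0]],
    [[0, 0, -0.02], [0, 0, 0]],
    [[0, 0, 0], [0, 0, 0]],
    [[0, 0, 0], [0, 0, 0]],
  ],
)

```text
t: 40.15
tool_pos: [0.57, 0.0584, 0.1542]
tcp_rot: [-180.0, -0.0, -28.9]
force: [-1.1, -0.0, 0.3]
width: 0.0836
```

```bash
python3 -c "
from dial import *
dial((.5699,.0581),'pics/n.png')"
```

```text
pos [0.5696 0.0584 0.1535] rpy [ 1.7998e+02  4.0000e-02 -2.8890e+01] turn [0.0004 0.0007 0.    ] shift [0.0004 0.0001 0.    ]
0.008 -67.06 ........................#########......................
0.0095 -68.3 ........................#######........................
0.011 -68.97 ........................#####..........................
0.0125 -69.48 ........................#####..........................
0.014 -68.03 ........................#######........................
0.0155 -67.24 ........................########.......................
0.017 -67.07 ........................#########......................
0.0185 -66.99 ........................#########......................
0.02 -67.01 ..........................#####........................
0.0215 -69.02 ................#.........####.........................
0.023 -68.05 .........................#####.........................
0.0245 -67.71 .........................#####.........................
0.026 -67.69 ..........................####.........................
0.0275 -67.86 ..........................###..........................
0.029 0.0 .......................................................
0.0305 0.0 .......................................................
```

View pics/n.png

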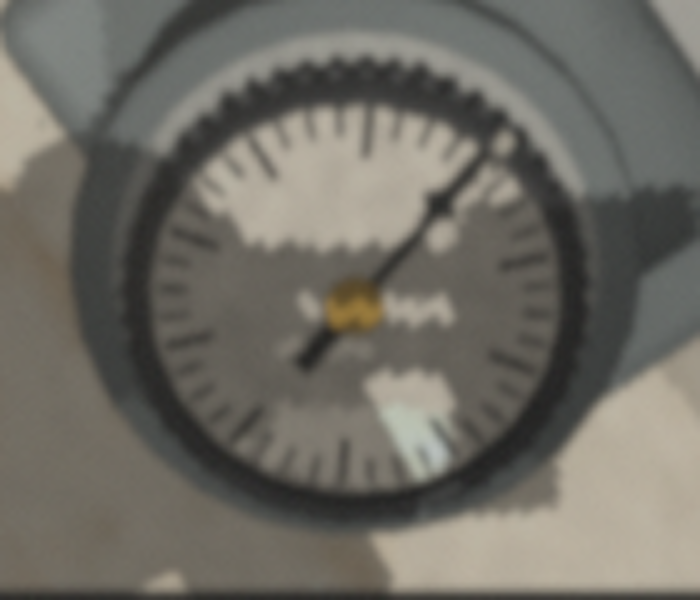

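The zero bar and diamond lie under the pointer at (440,205)–(495,145), within about 1°. Backing off for a last overall check.

Request:
apply_moves(
  increments=[
    [[0, 0, -0.05], [0, 0, 0]],
    [[0, 0, -0.05], [0, 0, 0]],
    [[0, 0, -0.04], [0, 0, 0]],
    [[-0.04, -0.022, 0], [0, 0, 0]],
    [[-0.04, -0.022, 0], [0, 0, 0]],
  ],
)

```text
t: 40.7
tool_pos: [0.5208, 0.1359, 0.2938]
tcp_rot: [-180.0, -0.0, -29.0]
force: [-0.7, 0.7, 0.2]
width: 0.0837
```

Request:
apply_moves(
  increments=[
    [[-0.04, -0.022, 0], [0, 0, 0]],
    [[-0.04, -0.022, 0], [0, 0, 0]],
    [[-0.03, -0.017, 0], [0, 0, 0]],
    [[0, 0, 0], [0, 0, 0]],
    [[0, 0, 0], [0, 0, 0]],
  ],
)

```text
t: 41.2
tool_pos: [0.4541, 0.2423, 0.2932]
tcp_rot: [179.9, 0.0, -28.8]
force: [0.1, -0.5, 0.7]
width: 0.0838
```

```bash
python3 - <<'E'
from h import *
t=read_camera("top");s=read_camera("scene");print(get_state()["tool_pos"])
cv2.imwrite("pics/z.png",np.hstack([cv2.resize(t[110:320,100:400,::-1],(450,315)),cv2.resize(s[150:310,190:370,::-1],(350,315))]))
for n in("tin","cup_0","bowl","jar_back","stamp_0"):
    print(n,[(round(r["p"],2),px(r["location"]).round()) for r in search_frame(n,"top")[:4]])
E
```

```text
[0.45478274 0.2414026  0.29344366]
tin [(0.86, array([231., 249.]))]
cup_0 [(0.75, array([199., 193.])), (0.73, array([236., 180.])), (0.63, array([212., 157.])), (0.59, array([415., 301.]))]
bowl [(0.61, array([160., 143.])), (0.59, array([326., 226.]))]
jar_back [(0.64, array([337., 141.])), (0.16, array([368., 214.]))]
stamp_0 [(0.63, array([397., 181.])), (0.52, array([327., 228.])), (0.24, array([284., 236.]))]
```

View pics/z.png

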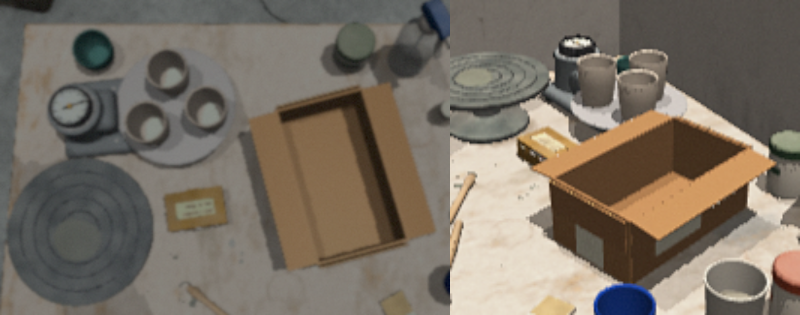

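Three cups stand upright on the pan, the carton is empty with both flaps back, and the tin lies flat and clear. Everything else is where it was. Handing in.

```bash
python3 -c "
from plant import *
print(job_done())"
```

```text
the job is handed in; nothing more can be done
None
```

The job is handed in after about 41 s of robot time:
- **Pan cleared:** only the pin tin was on the pan, with no cutter seen. I set it flat on the free worktop.
- **Carton and cups:** I swung both flaps right back, then stood all three cups upright on the pan.
- **Dial:** I turned the bezel about 113° clockwise to bring the zero mark to the pointer.

**Last checks:** The final top and scene pictures show:
- the carton empty, with both flaps lying level outward;
- the cups upright on the pan;
- the tin clear of the scale and carton;
- the bowl, jar and other things undisturbed.

The close-up after letting go of the bezel shows the zero bar under the pointer, agreeing to about 1° (roughly 5 g). That is about the limit of the measurement: different radii on the dial differed by 1–2°. The wrist camera placed things a few millimetres off the top camera, so I took positions between the two where they differed. No check failed.

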